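# Put the washed sample pots and spatulas up to dry

## Robot

A 6-joint arm with a two-finger parallel gripper is mounted at the origin on a cart in front of the work surface, level with it; the furniture and walls round the work are solid. World frame = base frame: x ahead of the robot, y to its left, z up, the work surface at z = 0. Lengths are in m, angles in degrees, forces in N, time in s.
With the tool pointing down it reaches from about 0.375 to 0.925 m from the base axis. Payload 5.7 kg.
Tool frame: the origin (TCP) lies midway between the tips of the shut fingers; the grasp point (between the pads) lies 19 mm behind it (manip.pinch_z is the distance from the TCP to the grasp point, in m); z points along the fingers, y is the line along which they close (so a half turn about z gives the same grasp; the last joint's range is limited). The gripper opens to 85 mm and grips with 20 to 120 N. Pads are 22 mm wide; open, the fingers measure 114 mm over their backs; the gripper's body (76 mm by 85 mm) begins 54 mm behind the grasp point. The pads swing forward as they close: fully open they stand 13 mm farther back than shut.
Start: joints at [70.182, 20.558, 86.54, -0, 72.909, -6.595], TCP at [0.137, 0.584, 0.193] pointing down, gripper open.
Joint ranges: [-170.27, 170.27], [-57.76, 135], [12.27, 136.19], [-55.21, 235.2], [11.17, 155.16], [-170.74, 170.74]. Speed limits (degrees/s): [136.94, 136.94, 180, 180, 180, 180].

## Interface

Orientations are given as a 3x3 rotation matrix whose columns are the frame's x, y, z axes.
In Python, from bench import manip gives the robot as it stands.
- The arm moves only by the tool apply_moves, never from a script. Its argument "targets" is a list of rows, each an object of numbers: "x", "y", "z": the shift along the tool's x, y, z in cm; "wx", "wy", "wz": the turn, a rotation vector about the tool's x, y, z in degrees; "jaw": the closure, from 0 (fully open) to 1 (shut). In form: [{"x": .., "y": .., "z": .., "wx": .., "wy": .., "wz": .., "jaw": ..}, ...]. A call has 1 to 20 rows; each row is the pose to reach, as a shift and turn from the pose commanded when the call began, along the tool's axes at that moment; what a row does not reach only later rows make up. A row lasts 1/12 s, in which the tool goes at most 41.7 mm and 7.16 degrees, less where a joint would pass 70% of its speed; a pose out of reach is approached as far as the arm can. A call with a gripper value outside its range is refused whole. The fingers move at their own pace and stop on an object; the grip force is fixed at half the most. Time passes only in rows, so rows that repeat a pose let the fingers close. It gives the time, the measured TCP pose, the force, the opening and the grip force at its end, in the units of the state.
- manip.sense(): the state, without advancing time (a new reading comes with each control period).
- manip.snapshot(name): name is "scene" or "top" or "wrist"; returns the picture (400x640x3 uint8, red, green, blue); there is no depth.
- manip.camera_model(name): a dict with "camera_matrix" (3x3 intrinsics, pixels), "k1" (the pictures are not rectified: a ray, as slopes to the right and down, at radius r is drawn at 1 + k1 r^2 times it, then the intrinsics apply), "R" (3x3) and "t" (3): a world point X has camera coordinates R X + t. Camera axes: x right, y down, z forward; pixel columns grow to the right and rows downward; lengths in m; the calibration is good to about 2 mm. A picture is of the moment at which its call begins: read the wrist's pose just before it. camera_model takes no time and is no camera call; for the wrist camera it gives the pose at the moment of the call.
- manip.finish_job(): hands the job in; it is judged then, once.
The state is a dict: "t": time; "q": joint angles; "qvel": joint speeds; "effort": joint torques, N m; "tool_pos": TCP position; "tool_rot": TCP orientation; "contact_force": force on the tool from outside, world axes, zero at the start; "wrist_torque": the same for the moment, N m; "width": finger opening in m; "grip_force": force on a finger pad.
Only numpy, scipy, OpenCV 4.12 (cv2) and the standard library are available. Lean on these libraries where they do the work, as an engineer would, in place of code of your own. Each camera call takes 0.05 s, during which the arm holds its last target. There are 200 camera calls.

## Task

The sample pots and spatulas have been washed. Turn every pot upside down over a peg of the drying rack of its own, so that its rim stands flat on the board, and snap every spatula by the middle of its handle right down into both clips of a free seat of the clip rack, blade towards the robot. There are two or three of each; let go of everything when done.

Things in the scene. Friction and masses are not known exactly. Their poses are not given: they have to be found in the camera images.
- pot_1_centre (a point): middle of a bare-metal octagonal sample pot: on its axis, half-way along. x axis: along the pot from closed foot to open mouth. Starts lying on a flat of its side on the bench (this point 30 mm up), mouth towards the robot's left (+y, give or take 0.14 rad). May be absent: two or three pots are there
- pot_1: the same pot: 60 mm across the outer flats, 75 mm long, walls 4 mm, foot 5 mm thick, so 70 mm deep and 52 mm wide inside; about 90 g. Origin in the side on which it first lies, half-way along; x axis from foot to mouth
- pot_2_centre (a point): middle of a bare-metal octagonal sample pot: on its axis, half-way along. x axis: along the pot from closed foot to open mouth. Starts lying on a flat of its side on the bench (this point 30 mm up), mouth towards the robot's left (+y, give or take 0.14 rad). May be absent: two or three pots are there
- pot_2: the same pot: 60 mm across the outer flats, 75 mm long, walls 4 mm, foot 5 mm thick, so 70 mm deep and 52 mm wide inside; about 90 g. Origin in the side on which it first lies, half-way along; x axis from foot to mouth
- pot_3_centre (a point): middle of a bare-metal octagonal sample pot: on its axis, half-way along. x axis: along the pot from closed foot to open mouth. Starts lying on a flat of its side on the bench (this point 30 mm up), mouth towards the robot's left (+y, give or take 0.14 rad). May be absent: two or three pots are there
- pot_3: the same pot: 60 mm across the outer flats, 75 mm long, walls 4 mm, foot 5 mm thick, so 70 mm deep and 52 mm wide inside; about 90 g. Origin in the side on which it first lies, half-way along; x axis from foot to mouth
- peg_1 (a point): foot of one peg of the drying rack: on the peg's axis, at the top face of the board, 10 mm over the bench. x axis: along the row of pegs (world +x, give or take 0.12 rad). A pot that is home stands rim on board, its middle 37.5 mm over this point
- peg_2 (a point): foot of one peg of the drying rack: on the peg's axis, at the top face of the board, 10 mm over the bench. x axis: along the row of pegs (world +x, give or take 0.12 rad). A pot that is home stands rim on board, its middle 37.5 mm over this point
- peg_3 (a point): foot of one peg of the drying rack: on the peg's axis, at the top face of the board, 10 mm over the bench. x axis: along the row of pegs (world +x, give or take 0.12 rad). A pot that is home stands rim on board, its middle 37.5 mm over this point
- peg_rack: drying rack, fixed: white board 255 x 85 x 10 mm with three steel pegs 88 mm apart along its x. Pegs 30 mm thick, rising 60 mm over the board, tips tapered to 20 mm. Origin under the middle peg. A bench vice stands close on its right (-y), a tall drawer cabinet behind on its left
- handle_1 (a point): middle of the round wooden handle of a spatula, on its axis. Handle 19 mm thick, 100 mm long. y axis: along the spatula, from blade to handle end. Starts flat on a ribbed rubber mat (2 mm thick), handle end away from the robot; this point is then 12 mm over the bench. May be absent: two or three spatulas are there
- spatula_1: the same spatula: 207 mm long, 60 g, with a flat steel blade 20 mm wide and 100 mm long. Origin under the middle of its length, where blade and handle meet, 53 mm from the handle's middle; y axis towards the handle end
- handle_2 (a point): middle of the round wooden handle of a spatula, on its axis. Handle 19 mm thick, 100 mm long. y axis: along the spatula, from blade to handle end. Starts flat on a ribbed rubber mat (2 mm thick), handle end away from the robot; this point is then 12 mm over the bench. May be absent: two or three spatulas are there
- spatula_2: the same spatula: 207 mm long, 60 g, with a flat steel blade 20 mm wide and 100 mm long. Origin under the middle of its length, where blade and handle meet, 53 mm from the handle's middle; y axis towards the handle end
- handle_3 (a point): middle of the round wooden handle of a spatula, on its axis. Handle 19 mm thick, 100 mm long. y axis: along the spatula, from blade to handle end. Starts flat on a ribbed rubber mat (2 mm thick), handle end away from the robot; this point is then 12 mm over the bench. May be absent: two or three spatulas are there
- spatula_3: the same spatula: 207 mm long, 60 g, with a flat steel blade 20 mm wide and 100 mm long. Origin under the middle of its length, where blade and handle meet, 53 mm from the handle's middle; y axis towards the handle end
- slot_1 (a point): a seat of the clip rack: here lies the middle of a handle's axis when it is home, half-way between the seat's two clips, 34 mm over the bench. x axis: along the handle, away from the robot (world +x, give or take 0.06 rad). A drawer cabinet behind leaves room for a blade only towards the robot
- slot_2 (a point): a seat of the clip rack: here lies the middle of a handle's axis when it is home, half-way between the seat's two clips, 34 mm over the bench. x axis: along the handle, away from the robot (world +x, give or take 0.06 rad). A drawer cabinet behind leaves room for a blade only towards the robot
- slot_3 (a point): a seat of the clip rack: here lies the middle of a handle's axis when it is home, half-way between the seat's two clips, 34 mm over the bench. x axis: along the handle, away from the robot (world +x, give or take 0.06 rad). A drawer cabinet behind leaves room for a blade only towards the robot
- clip_rack: clip rack, fixed: grey board 100 x 135 x 8 mm, three seats 46 mm apart across its x. Each seat has two steel spring clips, 10 mm long, 32 mm to either side of its middle, open upwards: sprung jaws with flared lips, 14.6 mm apart at the neck, 7 mm over the seat. About 14 N straight down snaps a handle home; on the lips it lies 12 mm too high

How it is judged (in metres and radians):
At the end, for the whole second after the job is handed in: each pot present is mouth down over a peg (within 0.14 rad of vertical, 20 mm of the peg's axis, middle 33 to 41.5 mm over the board); each spatula's handle middle within 17 mm of a seat, at most 4 mm above it, within 0.12 rad of its direction, blade to the robot; all at rest (angle between each of pot_1_centre, pot_2_centre, pot_3_centre's own x axis and vertical above 3 rad and ((horizontal distance between pot_1_centre and peg_1 below 0.02 m and z of pot_1_centre in the frame of peg_1 between 0.033 and 0.0415 m) or (horizontal distance between pot_1_centre and peg_2 below 0.02 m and z of pot_1_centre in the frame of peg_2 between 0.033 and 0.0415 m) or (horizontal distance between pot_1_centre and peg_3 below 0.02 m and z of pot_1_centre in the frame of peg_3 between 0.033 and 0.0415 m)) and linear speed of each of pot_1, pot_2, pot_3, spatula_1, spatula_2, spatula_3 below 0.05 m/s and ((horizontal distance between pot_2_centre and peg_1 below 0.02 m and z of pot_2_centre in the frame of peg_1 between 0.033 and 0.0415 m) or (horizontal distance between pot_2_centre and peg_2 below 0.02 m and z of pot_2_centre in the frame of peg_2 between 0.033 and 0.0415 m) or (horizontal distance between pot_2_centre and peg_3 below 0.02 m and z of pot_2_centre in the frame of peg_3 between 0.033 and 0.0415 m)) and ((horizontal distance between pot_3_centre and peg_1 below 0.02 m and z of pot_3_centre in the frame of peg_1 between 0.033 and 0.0415 m) or (horizontal distance between pot_3_centre and peg_2 below 0.02 m and z of pot_3_centre in the frame of peg_2 between 0.033 and 0.0415 m) or (horizontal distance between pot_3_centre and peg_3 below 0.02 m and z of pot_3_centre in the frame of peg_3 between 0.033 and 0.0415 m)) and ((distance between handle_1 and slot_1 below 0.017 m and z of handle_1 in the frame of slot_1 below 0.004 m and angle between the y axis of handle_1 and the x axis of slot_1, either way round below 0.12 rad and x of spatula_1 in the frame of slot_1 below -0.02 m) or (distance between handle_1 and slot_2 below 0.017 m and z of handle_1 in the frame of slot_2 below 0.004 m and angle between the y axis of handle_1 and the x axis of slot_2, either way round below 0.12 rad and x of spatula_1 in the frame of slot_2 below -0.02 m) or (distance between handle_1 and slot_3 below 0.017 m and z of handle_1 in the frame of slot_3 below 0.004 m and angle between the y axis of handle_1 and the x axis of slot_3, either way round below 0.12 rad and x of spatula_1 in the frame of slot_3 below -0.02 m)) and ((distance between handle_2 and slot_1 below 0.017 m and z of handle_2 in the frame of slot_1 below 0.004 m and angle between the y axis of handle_2 and the x axis of slot_1, either way round below 0.12 rad and x of spatula_2 in the frame of slot_1 below -0.02 m) or (distance between handle_2 and slot_2 below 0.017 m and z of handle_2 in the frame of slot_2 below 0.004 m and angle between the y axis of handle_2 and the x axis of slot_2, either way round below 0.12 rad and x of spatula_2 in the frame of slot_2 below -0.02 m) or (distance between handle_2 and slot_3 below 0.017 m and z of handle_2 in the frame of slot_3 below 0.004 m and angle between the y axis of handle_2 and the x axis of slot_3, either way round below 0.12 rad and x of spatula_2 in the frame of slot_3 below -0.02 m)) and ((distance between handle_3 and slot_1 below 0.017 m and z of handle_3 in the frame of slot_1 below 0.004 m and angle between the y axis of handle_3 and the x axis of slot_1, either way round below 0.12 rad and x of spatula_3 in the frame of slot_1 below -0.02 m) or (distance between handle_3 and slot_2 below 0.017 m and z of handle_3 in the frame of slot_2 below 0.004 m and angle between the y axis of handle_3 and the x axis of slot_2, either way round below 0.12 rad and x of spatula_3 in the frame of slot_2 below -0.02 m) or (distance between handle_3 and slot_3 below 0.017 m and z of handle_3 in the frame of slot_3 below 0.004 m and angle between the y axis of handle_3 and the x axis of slot_3, either way round below 0.12 rad and x of spatula_3 in the frame of slot_3 below -0.02 m))); the robot touches nothing.
Of pot_1, pot_2, pot_3 only 2 to 3 are there at a start; the rules pass over those that are not, and their reading is None.
Of spatula_1, spatula_2, spatula_3 only 2 to 3 are there at a start; the rules pass over those that are not, and their reading is None.
At some moment in a run one of pot_1, pot_2, pot_3 may be knocked a few centimetres aside while the robot is not near it.
It also fails if it takes over 210 s, if anything falls off the work surface, if the arm or the gripper's body presses on something with over 40 N, if the wrist force passes 120 N, or if a joint passes its speed limit or range.

## Working session

There is one attempt and no reset: what is moved stays moved. The work goes in short steps, Python scripts to look and compute and a tool call to move; the robot and the scene stay as the last step left them, time stands still between calls to the robot, and variables do not carry over. Pictures are saved under pics/ and viewed, at most 14 in all, crops included, and the job is handed in when it is done.

Besides the shell and the picture viewer there is one more tool, called after "Request:" as name(argument=value, ...) on one line, values as JSON. apply_moves: Moves the arm, as the interface text tells. Its arguments: {"type":"object","properties":{"targets":{"type":"array"}},"required":["targets"]}

```bash
ls; mkdir -p pics; python3 - <<'E'
from bench import manip
import cv2
for n in ("top","scene"):
    im=manip.snapshot(n); cv2.imwrite(f"pics/{n}0.png",im[:,:,::-1])
    m=manip.camera_model(n); print(n,m)
print(manip.sense()); print(manip.pinch_z)
E
```

```text
pics
top {'camera_matrix': array([[440.41714071,   0.        , 315.79362549],
       [  0.        , 440.41714071, 205.50723164],
       [  0.        ,   0.        ,   1.        ]]), 'k1': -0.02157729339833056, 'R': array([[ 0.01123076, -0.99973709,  0.01999036],
       [-0.98745941, -0.01423674, -0.15722987],
       [ 0.15747313, -0.01797386, -0.98735969]]), 't': array([0.16160724, 0.52141692, 0.94824829])}
scene {'camera_matrix': array([[384.96601384,   0.        , 321.46458404],
       [  0.        , 384.96601384, 199.74379735],
       [  0.        ,   0.        ,   1.        ]]), 'k1': -0.0034928225357355766, 'R': array([[ 0.86006755, -0.51009269,  0.0094477 ],
       [-0.38178255, -0.65578675, -0.65129549],
       [ 0.33841675,  0.55655115, -0.75876539]]), 't': array([-0.35870381,  0.33544637,  0.64886399])}
{'t': 0.1, 'q': array([ 7.01805559e+01,  2.05959904e+01,  8.65928713e+01, -2.69364638e-04,
        7.29098901e+01, -6.59442578e+00]), 'qvel': array([ 0.02691823, -0.02948179, -0.10961852, -0.07513088, -0.03261381,
        0.06676955]), 'effort': array([-1.28077008e-03, -5.28656852e+01, -2.79349887e+01, -2.42470232e-04,
        5.18864166e-03,  5.70446005e-06]), 'tool_pos': array([0.13703645, 0.58343356, 0.19191447]), 'tool_rot': array([[-9.73479361e-01,  2.28774119e-01, -5.80152580e-04],
       [ 2.28774773e-01,  9.73478027e-01, -1.62297508e-03],
       [ 1.93471095e-04, -1.71265702e-03, -9.99998515e-01]]), 'contact_force': array([ 0.30011828, -0.27388624,  0.4913573 ]), 'wrist_torque': array([-0.01493751, -0.01760441,  0.00260982]), 'grip_force': 0.0, 'width': 0.0852803683715894}
0.0187
```

View pics/top0.png

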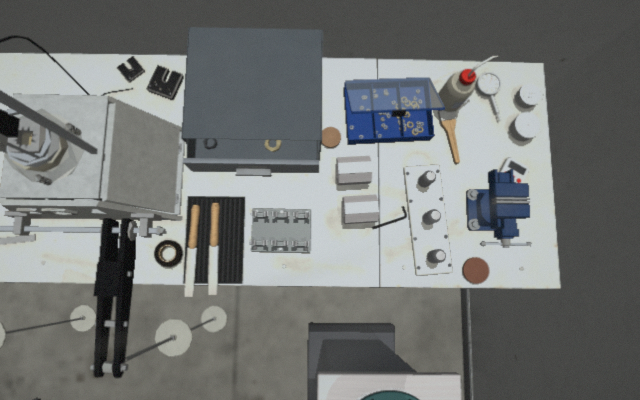

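View pics/scene0.png

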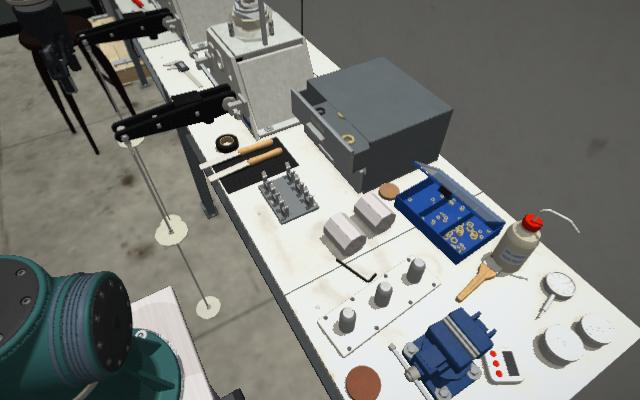

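The top view shows two pots at about (353,170) and (360,210), and two spatulas with handles at about (193,225) and (214,225). The clip rack is at (281,230), and the peg tips are at (428,177), (433,215) and (437,256). The vice is on the right and the cabinet is behind. The scene view agrees: two of each.

```bash
cat > h.py <<'E'
import numpy as np, cv2
from bench import manip
def ray(m,uv):
    K=m["camera_matrix"]; uv=np.atleast_2d(np.array(uv,float))
    d=cv2.undistortPoints(uv[:,None],K,np.array([m["k1"],0,0,0,0]))[:,0]
    R=m["R"]; return -R.T@m["t"], np.c_[d,np.ones(len(d))]@R
def plane(m,uv,z):
    c,d=ray(m,uv); return c+d*((z-c[2])/d[:,2])[:,None]
def proj(m,X):
    X=np.atleast_2d(np.array(X,float)); rv,_=cv2.Rodrigues(m["R"])
    return cv2.projectPoints(X[:,None],rv,m["t"],m["camera_matrix"],np.array([m["k1"],0,0,0,0]))[0][:,0]
E
python3 - <<'E'
from h import *
im=cv2.imread("pics/top0.png"); m=manip.camera_model("top")
c=cv2.resize(im[140:300,175:455],None,fx=2.85,fy=2.85,interpolation=cv2.INTER_CUBIC); cv2.imwrite("pics/topc.png",c)
hsv=cv2.cvtColor(im,cv2.COLOR_BGR2HSV)
msk=cv2.inRange(hsv,(8,90,90),(25,255,255)); 
cs,_=cv2.findContours(msk,0,2)
for k in cs:
    if cv2.contourArea(k)>100:
        r=cv2.minAreaRect(k); b=cv2.boxPoints(r); print(r,plane(m,[r[0]],.012), np.round(plane(m,b,.012),3).tolist())
E
```

```text
((475.5, 270.0), (24.0, 23.0), 90.0) [[ 0.38021463 -0.19770577  0.012     ]] [[0.407, -0.172, 0.012], [0.408, -0.226, 0.012], [0.353, -0.223, 0.012], [0.353, -0.17, 0.012]]
((193.5901641845703, 226.0081787109375), (8.057682991027832, 42.46126937866211), 5.19442892074585) [[0.47234646 0.44598638 0.012     ]] [[0.425, 0.457, 0.012], [0.522, 0.453, 0.012], [0.521, 0.435, 0.012], [0.423, 0.439, 0.012]]
((214.1439666748047, 223.96945190429688), (7.495221138000488, 42.18738555908203), 2.045408248901367) [[0.47767782 0.39942149 0.012     ]] [[0.43, 0.407, 0.012], [0.527, 0.409, 0.012], [0.526, 0.391, 0.012], [0.429, 0.39, 0.012]]
((330.8415832519531, 137.0841522216797), (16.61712074279785, 18.308683395385742), 5.710593223571777) [[0.68828647 0.13397737 0.012     ]] [[0.668, 0.156, 0.012], [0.713, 0.152, 0.012], [0.709, 0.112, 0.012], [0.664, 0.116, 0.012]]
((450.0328674316406, 141.31231689453125), (42.60670852661133, 12.352804183959961), 83.9909896850586) [[ 0.68318068 -0.15034116  0.012     ]] [[0.734, -0.132, 0.012], [0.738, -0.162, 0.012], [0.633, -0.168, 0.012], [0.629, -0.139, 0.012]]
```

View pics/topc.png

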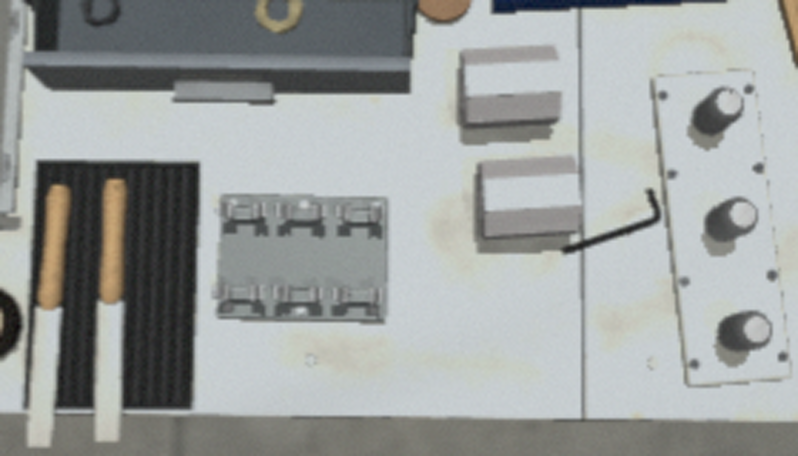

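The crop (scale 2.85, offset (175,140)) shows the pots' bright top flats between darker side bands. It also shows the peg tip discs at crop (728,103), (742,215) and (757,328), and the clip board's corners at (220,195), (387,198), (385,321) and (217,318).

```bash
python3 - <<'E'
from h import *
im=cv2.imread("pics/top0.png"); m=manip.camera_model("top"); ms=manip.camera_model("scene")
C=lambda p:np.array(p,float)/2.85+[175-.3,140-.3]
np.set_printoptions(precision=4,suppress=True)
P=plane(m,C([(728,103),(742,215),(757,328)]),.07); print("pegs",P,np.linalg.norm(np.diff(P,axis=0),axis=1))
B=plane(m,C([(653,80),(752,70),(790,375),(690,385)]),.01); print("board",B,B.mean(0))
B=plane(m,C([(220,195),(387,198),(385,321),(217,318)]),.008); print("clip",B,B.mean(0), [np.linalg.norm(B[i]-B[i-1]) for i in range(4)])
g=cv2.cvtColor(im,cv2.COLOR_BGR2GRAY)
print(g[150:192:1,345:365:6]); print(g[190:230,352:372:6]); print(g[162:166,330:380]); print(g[205:208,335:385])
E
```

```text
pegs [[ 0.5846 -0.0834  0.07  ]
 [ 0.4969 -0.0915  0.07  ]
 [ 0.411  -0.1003  0.07  ]] [0.088  0.0864]
board [[ 0.617  -0.0386  0.01  ]
 [ 0.6269 -0.1214  0.01  ]
 [ 0.3769 -0.1439  0.01  ]
 [ 0.3682 -0.0632  0.01  ]] [ 0.4972 -0.0918  0.01  ]
clip [[0.5161 0.3151 0.008 ]
 [0.5156 0.1799 0.008 ]
 [0.4162 0.1802 0.008 ]
 [0.4169 0.3142 0.008 ]] [0.4662 0.2473 0.008 ] [np.float64(0.09924074701381674), np.float64(0.135252382400227), np.float64(0.09940008996369742), np.float64(0.13400501040413826)]
[[201 204 204 204]
 [204 204 204 204]
 [204 204 205 205]
 [206 203 202 206]
 [205 204 204 207]
 [204 202 203 199]
 [200 184 173 165]
 [164 159 160 156]
 [156 155 153 155]
 [154 155 154 155]
 [159 155 159 164]
 [161 161 170 183]
 [182 191 201 200]
 [203 203 205 203]
 [205 204 203 207]
 [203 205 206 205]
 [206 204 205 207]
 [204 203 204 203]
 [203 204 203 204]
 [204 205 204 202]
 [205 202 203 206]
 [202 205 204 203]
 [203 198 188 180]
 [175 127 153 149]
 [151 143 144 144]
 [149 147 144 147]
 [145 143 145 145]
 [144 145 145 144]
 [144 142 145 145]
 [143 147 149 147]
 [146 146 148 144]
 [143 144 1
[... 1710 characters left out ...]
06 205 205 205 204
  203 205 204 203 205 206 204 206 204 205 205 198 140 178]]
[[205 204 201 202 201 195 148 103  96 139 188 204 203 207 205 203 205 203
  204 203 203 205 203 205 204 204 205 204 201 205 205 206 204 205 204 204
  203 204 204 205 206 204 200 155 145 188 202 205 204 204]
 [203 207 197 198 198 196 147 100  97 140 188 203 205 205 206 205 203 202
  206 204 205 206 205 204 206 205 204 205 202 203 203 205 203 203 204 207
  203 204 205 203 204 206 200 158 148 187 205 205 204 205]
 [205 203 195 191 194 190 145 106 107 143 184 203 206 207 207 205 205 204
  205 204 205 205 204 204 203 205 205 204 205 204 202 205 206 206 204 203
  205 203 202 203 204 205 202 174 155 188 202 205 202 204]]
```

```bash
cat >> h.py <<'E'
def pots(im,m):
    g=cv2.cvtColor(im,cv2.COLOR_RGB2GRAY)
    msk=((g>130)&(g<172)).astype(np.uint8)
    msk=cv2.morphologyEx(msk,cv2.MORPH_OPEN,np.ones((3,7),np.uint8))
    n,l,s,c=cv2.connectedComponentsWithStats(msk)
    out=[]
    for i in range(1,n):
        x,y,w,h,a=s[i]
        if 25<w<55 and 3<h<16 and 300<x<480 and 120<y<280:
            b=cv2.boxPoints(cv2.minAreaRect(np.argwhere(l==i)[:,::-1].astype(np.float32)))
            out.append((s[i].tolist(),np.round(b,1).tolist()))
    return out
E
python3 - <<'E'
from h import *
np.set_printoptions(precision=4,suppress=True)
m=manip.camera_model("top"); im=cv2.imread("pics/top0.png")[:,:,::-1].copy()
for o in pots(im,m): print(o)
print("tcp px",proj(m,[[.137,.584,.19],[0,0,0]]), proj(manip.camera_model("scene"),[[.137,.584,.19]]), -m["R"].T@m["t"])
# pot A / B: top flat corners (left-top,left-bot,right-top,right-bot)
g=cv2.cvtColor(im,cv2.COLOR_RGB2GRAY).astype(float)
def cross(col,r0,r1,th=180):
    v=g[r0:r1,col]; i=np.where((v[:-1]-th)*(v[1:]-th)<=0)[0]; return [r0+k+(v[k]-th)/(v[k]-v[k+1]) for k in i]
for nm,c0,c1,ru,rl,L,Rr in (("A",341,375,(158,165),(168,176),338.0,377.8),("B",347,375,(197,205),(208,217),344.3,None)):
    cols=np.arange(c0,c1); U=[(c,cross(c,*ru)) for c in cols]; D=[(c,cross(c,*rl)) for c in cols]
    fu=np.polyfit([c for c,e in U if len(e)==1],[e[0] for c,e in U if len(e)==1],1)
    fd=np.polyfit([c for c,e in D if len(e)==1],[e[0] for c,e in D if len(e)==1],1)
    pu=plane(m,[(c,np.polyval(fu,c)) for c in (c0,c1)],.06); pd=plane(m,[(c,np.polyval(fd,c)) for c in (c0,c1)],.06)
    mid=(pu+pd)/2; d=mid[0]-mid[1]; d/=np.linalg.norm(d)
    lm=np.polyval((fu+fd)/2,L); Lp=plane(m,[(L,lm)],.06)[0]
    print(nm,"width",(pu-pd)[:,0],"ang from +y deg",np.degrees(np.arctan2(-d[0],d[1])),"mouth",Lp,"centre",Lp-d*.0375)
    if Rr: print(plane(m,[(Rr,np.polyval((fu+fd)/2,Rr))],.06))
im=manip.snapshot("wrist"); cv2.imwrite("pics/w0.png",im[:,:,::-1])
E
```

```text
([338, 156, 32, 6, 154], [[337.79998779296875, 157.1999969482422], [368.8999938964844, 155.5], [369.20001220703125, 160.39999389648438], [338.1000061035156, 162.0]])
([339, 172, 33, 10, 278], [[338.3999938964844, 174.10000610351562], [371.0, 171.5], [371.70001220703125, 180.10000610351562], [339.1000061035156, 182.6999969482422]])
([344, 195, 34, 7, 196], [[344.0, 195.0], [377.0, 195.0], [377.0, 201.0], [344.0, 201.0]])
([346, 212, 34, 10, 273], [[345.5, 213.6999969482422], [379.0, 211.60000610351562], [379.5, 219.89999389648438], [346.1000061035156, 222.0]])
tcp px [[ 80.4132 401.9558]
 [390.3159 445.9493]] [[ 85.8736 101.6491]] [0.3637 0.186  1.015 ]
A width [0.0246 0.0249] ang from +y deg 4.0509411863974245 mouth [0.6021 0.1201 0.06  ] centre [0.6048 0.0827 0.06  ]
[[0.6084 0.031  0.06  ]]
B width [0.0249 0.0249] ang from +y deg 4.380343070164733 mouth [0.5116 0.1059 0.06  ] centre [0.5145 0.0686 0.06  ]
```

View pics/w0.png

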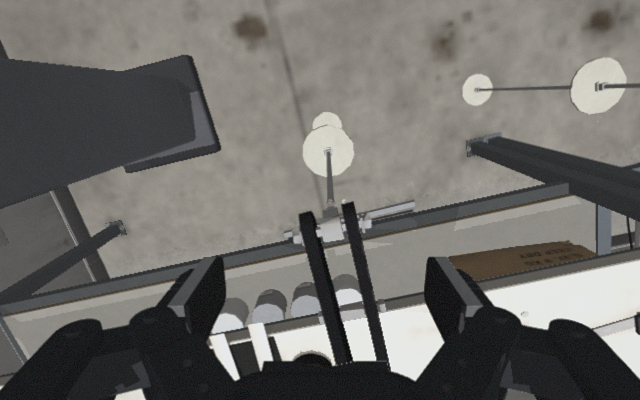

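The wrist view shows the boom (two black bars) between the fingertips. Its end joint is at wrist (330,225), top (110,368) and scene (122,132). I'll triangulate it before moving.

```bash
cat >> h.py <<'E'
def tri(ms,uvs):
    A=np.zeros((3,3));b=np.zeros(3);L=[]
    for m,uv in zip(ms,uvs):
        c,d=ray(m,uv); d=d[0]/np.linalg.norm(d[0]); P=np.eye(3)-np.outer(d,d); A+=P;b+=P@c;L.append((c,P))
    X=np.linalg.solve(A,b); return X,[np.linalg.norm(P@(X-c)) for c,P in L]
E
python3 - <<'E'
from h import *
np.set_printoptions(precision=4,suppress=True)
t,s,w=[manip.camera_model(n) for n in ("top","scene","wrist")]
print(tri((t,s),((110,368),(122,132))), tri((t,w),((110,368),(330,225))), tri((t,s),((150,230),(230,97))),tri((t,s),((22,222),(88,38))))
# drawer front top corner & cabinet roof corner
print(tri((t,s),((320,163),(352,158))),tri((t,s),((187,164),(291,92))))
print("wristcam",-w["R"].T@w["t"],w["R"])
E
```

```text
(array([0.1767, 0.5782, 0.0896]), [np.float64(0.0014547258449403317), np.float64(0.001454725844940246)]) (array([0.1753, 0.5793, 0.0887]), [np.float64(0.0004548110218371367), np.float64(0.00045481102183732276)]) (array([0.4462, 0.4961, 0.1491]), [np.float64(0.0022611857691075183), np.float64(0.0022611857691076)]) (array([0.3174, 0.5978, 0.3441]), [np.float64(0.12138332339198675), np.float64(0.12138332339198664)])
(array([0.5896, 0.1629, 0.1439]), [np.float64(0.0008382828745564592), np.float64(0.0008382828745566326)]) (array([0.5805, 0.4281, 0.158 ]), [np.float64(1.5076492921508496e-05), np.float64(1.5076492921469132e-05)])
wristcam [0.0657 0.6012 0.3737] [[ 0.2292  0.9734 -0.0018]
 [ 0.9317 -0.2189  0.2898]
 [ 0.2817 -0.0682 -0.9571]]
```

```bash
python3 - <<'E'
import cv2
a=cv2.imread("pics/top0.png")[195:275,85:225]; b=cv2.imread("pics/scene0.png")[75:165,190:300]
a=cv2.resize(a,None,fx=3.5,fy=3.5,interpolation=2); b=cv2.resize(b,None,fx=2.72*1.0,fy=280/90,interpolation=2)
b=cv2.resize(b,(300,280)); cv2.imwrite("pics/z1.png",cv2.hconcat([a,b]))
E
```

```text
(no output)
```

View pics/z1.png

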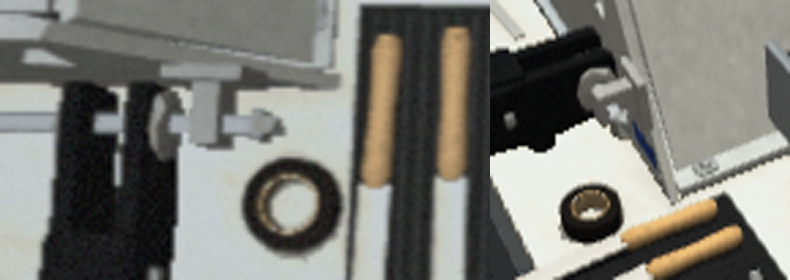

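The zoom shows the knob tip at top (165,231), which is scene ~(239,117). The foot of the grey box's near corner is at top (182,219), which is scene (257,139).

```bash
python3 - <<'E'
from h import *
np.set_printoptions(precision=4,suppress=True)
t,s=[manip.camera_model(n) for n in ("top","scene")]
print(tri((t,s),((165,231),(239.5,116.8))), tri((t,s),((182,219),(257,138.7))))
# box upper edge toward mat: top (108,95)->(183,160)? roof corner scene (297,42),(210,30)
print(tri((t,s),((108,95),(297,42))), plane(t,[(165,231)],.1),plane(t,[(165,231)],.15),plane(t,[(183,178)],.0))
print(tri((t,s),((105,155),(210,55))))
E
```

```text
(array([0.4535, 0.4837, 0.0931]), [np.float64(0.0013312073866627843), np.float64(0.0013312073866626525)]) (array([0.4887, 0.473 , 0.0122]), [np.float64(0.0006718704887637695), np.float64(0.0006718704887639842)])
(array([0.6963, 0.5841, 0.1932]), [np.float64(0.012096270533745743), np.float64(0.012096270533746017)]) [[0.4516 0.4819 0.1   ]] [[0.4468 0.4657 0.15  ]] [[0.5865 0.4801 0.    ]]
(array([0.5011, 0.5525, 0.2475]), [np.float64(0.06934235751598776), np.float64(0.06934235751598762)])
```

```bash
cat >> h.py <<'E'
from scipy.spatial.transform import Rotation as Ro
def tool(close_deg,dirv):
    """tool frame: z along dirv, y nearest to horizontal heading close_deg"""
    z=np.array(dirv,float); z/=np.linalg.norm(z); a=np.radians(close_deg)
    y=np.array([np.cos(a),np.sin(a),0]); y-=z*(y@z); y/=np.linalg.norm(y); return np.c_[np.cross(y,z),y,z]
def rel(targets,s=None):
    s=s or manip.sense(); p0,R0=s["tool_pos"],s["tool_rot"]
    print("at",np.round(p0,4),"F",np.round(s["contact_force"],1),"w",round(s["width"],4))
    for p,R in targets:
        d=R0.T@(np.array(p)-p0)*100; w=Ro.from_matrix(R0.T@R).as_rotvec(degrees=True)
        print("xyz cm",np.round(d,2),"w",np.round(w,1),"rows",round(max(np.linalg.norm(d)/4.17,np.linalg.norm(w)/7.16),1))
E
python3 - <<'E'
from h import *
R=tool(90.9,(0,0,-1)); p=[.137,.583,.33]
rel([(p,manip.sense()["tool_rot"]),([.474,.3994,.30],R),([.474,.3994,.09],R)])
E
```

```text
at [0.137  0.5835 0.192 ] F [-0.6 -1.   0.1] w 0.0851
xyz cm [-1.00e-02 -7.00e-02 -1.38e+01] w [0. 0. 0.] rows 3.3
xyz cm [-37.01 -10.23 -10.79] w [ -0.1  -0.  -14.1] rows 9.6
xyz cm [-37.02 -10.2   10.21] w [ -0.1  -0.  -14.1] rows 9.5
```

Request:
apply_moves(targets=[{"z": -14},{"z": -14},{"z": -14},{"z": -14},{"x": -37,"y": -10.2,"z": -11,"wz": -14,"jaw": 0.6},{"x": -37,"y": -10.2,"z": -11,"wz": -14,"jaw": 0.6},{"x": -37,"y": -10.2,"z": -11,"wz": -14,"jaw": 0.6},{"x": -37,"y": -10.2,"z": -11,"wz": -14,"jaw": 0.6},{"x": -37,"y": -10.2,"z": -11,"wz": -14,"jaw": 0.6},{"x": -37,"y": -10.2,"z": -11,"wz": -14,"jaw": 0.6},{"x": -37,"y": -10.2,"z": -11,"wz": -14,"jaw": 0.6},{"x": -37,"y": -10.2,"z": -11,"wz": -14,"jaw": 0.6},{"x": -37,"y": -10.2,"z": -11,"wz": -14,"jaw": 0.6},{"x": -37,"y": -10.2,"z": -11,"wz": -14,"jaw": 0.6},{"x": -37,"y": -10.2,"z": -11,"wz": -14,"jaw": 0.6},{"x": -37,"y": -10.2,"z": -11,"wz": -14,"jaw": 0.6}])

```text
invalid input at $.targets[0]: expected keys x, y, z, wx, wy, wz, jaw
```

```bash
python3 - <<'E'
from h import *
s=manip.sense(); print(s["t"],s["q"].round(1))
R=tool(90.9,(0,0,-1))
rel([([.474,.3994,.06],R),([.474,.3994,.005],R)])
im=manip.snapshot("wrist"); cv2.imwrite("pics/w1.png",im[:,:,::-1]); m=manip.camera_model("wrist")
hsv=cv2.cvtColor(im,cv2.COLOR_RGB2HSV); msk=cv2.inRange(hsv,(8,90,90),(25,255,255))
for k in cv2.findContours(msk,0,2)[0]:
    if cv2.contourArea(k)>300:
        r=cv2.minAreaRect(k); print(r); print(np.round(plane(m,[r[0]],.012),4), np.round(plane(m,cv2.boxPoints(r),.012),4).tolist())
E
```

```text
0.15 [70.2 20.6 86.6  0.  72.9 -6.6]
at [0.137  0.5835 0.192 ] F [-0.6 -1.   0.1] w 0.0851
xyz cm [-37.02 -10.2   13.21] w [ -0.1  -0.  -14.1] rows 9.7
xyz cm [-37.02 -10.19  18.71] w [ -0.1  -0.  -14.1] rows 10.2
```

View pics/w1.png

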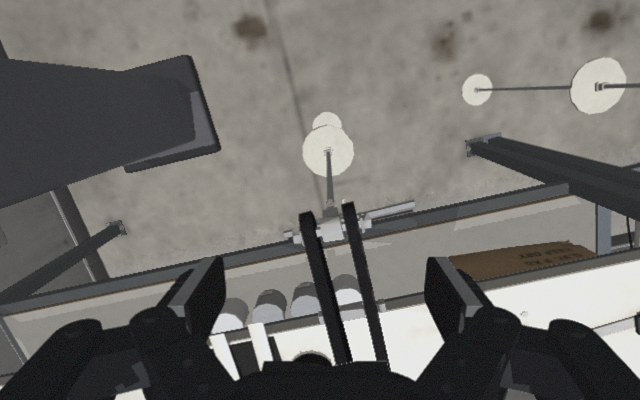

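The call was refused because every row needs all its keys. The view is unchanged from before.

Request:
apply_moves(targets=[{"x": 0,"y": 0,"z": -14,"wx": 0,"wy": 0,"wz": 0,"jaw": 0},{"x": 0,"y": 0,"z": -14,"wx": 0,"wy": 0,"wz": 0,"jaw": 0},{"x": 0,"y": 0,"z": -14,"wx": 0,"wy": 0,"wz": 0,"jaw": 0},{"x": 0,"y": 0,"z": -14,"wx": 0,"wy": 0,"wz": 0,"jaw": 0},{"x": -37,"y": -10.2,"z": -11,"wx": 0,"wy": 0,"wz": -14,"jaw": 0.6},{"x": -37,"y": -10.2,"z": -11,"wx": 0,"wy": 0,"wz": -14,"jaw": 0.6},{"x": -37,"y": -10.2,"z": -11,"wx": 0,"wy": 0,"wz": -14,"jaw": 0.6},{"x": -37,"y": -10.2,"z": -11,"wx": 0,"wy": 0,"wz": -14,"jaw": 0.6},{"x": -37,"y": -10.2,"z": -11,"wx": 0,"wy": 0,"wz": -14,"jaw": 0.6},{"x": -37,"y": -10.2,"z": -11,"wx": 0,"wy": 0,"wz": -14,"jaw": 0.6},{"x": -37,"y": -10.2,"z": -11,"wx": 0,"wy": 0,"wz": -14,"jaw": 0.6},{"x": -37,"y": -10.2,"z": -11,"wx": 0,"wy": 0,"wz": -14,"jaw": 0.6},{"x": -37,"y": -10.2,"z": -11,"wx": 0,"wy": 0,"wz": -14,"jaw": 0.6},{"x": -37,"y": -10.2,"z": -11,"wx": 0,"wy": 0,"wz": -14,"jaw": 0.6},{"x": -37,"y": -10.2,"z": -11,"wx": 0,"wy": 0,"wz": -14,"jaw": 0.6},{"x": -37,"y": -10.2,"z": -11,"wx": 0,"wy": 0,"wz": -14,"jaw": 0.6}])

```text
t: 1.53
tool_pos: [0.4742, 0.3996, 0.3021]
tool_rot: [[-1.0, -0.012, -0.002], [-0.012, 1.0, -0.0], [0.002, -0.0, -1.0]]
contact_force: [-0.6, 0.9, 0.1]
width: 0.034
grip_force: 0.0
```

```bash
cat >> h.py <<'E'
def handles(name,fn=None,z=.012):
    m=manip.camera_model(name); im=manip.snapshot(name)
    if fn: cv2.imwrite(fn,im[:,:,::-1])
    msk=cv2.inRange(cv2.cvtColor(im,cv2.COLOR_RGB2HSV),(8,90,90),(25,255,255))
    for k in cv2.findContours(msk,0,2)[0]:
        if cv2.contourArea(k)>200:
            r=cv2.minAreaRect(k); b=cv2.boxPoints(r); e=[np.linalg.norm(b[i]-b[i-1]) for i in (0,1)]
            if e[0]<e[1]: b=np.roll(b,-1,axis=0)   # now b0-b3.. short sides known
            P=plane(m,b,z); L=[np.linalg.norm(P[i]-P[i-1]) for i in range(4)]
            i=0 if L[0]>L[1] else 1
            a=P[i]-P[i-1]; a=a*np.sign(a[0]); print("px",np.round(r[0]),"mid",np.round(P.mean(0),4),"LxW",np.round([max(L),min(L)],4),"ang",round(np.degrees(np.arctan2(a[1],a[0])),1))
E
python3 - <<'E'
from h import *
s=manip.sense(); print(s["t"],s["q"].round(1))
R=tool(90.9,(0,0,-1))
rel([([.474,.3994,.06],R),([.474,.3994,.005],R)])
handles("wrist","pics/w2.png"); handles("top")
E
```

```text
1.5333 [ 33.7  18.1  74.8   0.   87.2 -56.9]
at [0.4742 0.3996 0.3021] F [-0.6  0.9  0.1] w 0.034
xyz cm [-2.000e-02 -2.000e-02  2.421e+01] w [-0.  -0.1 -0.2] rows 5.8
xyz cm [-3.000e-02 -2.000e-02  2.971e+01] w [-0.  -0.1 -0.2] rows 7.1
px [324. 152.] mid [0.4786 0.3989 0.012 ] LxW [0.1005 0.0162] ang 0.3
px [358. 148.] mid [0.4723 0.4453 0.012 ] LxW [0.1002 0.0181] ang -2.2
px [476. 270.] mid [ 0.3803 -0.1977  0.012 ] LxW [0.0543 0.0529] ang -2.3
px [194. 223.] mid [0.479  0.4458 0.012 ] LxW [0.0845 0.0183] ang -2.5
px [214. 224.] mid [0.478  0.3994 0.012 ] LxW [0.0968 0.017 ] ang 0.8
px [331. 137.] mid [0.6886 0.1336 0.012 ] LxW [0.0443 0.0378] ang 0.5
px [450. 141.] mid [ 0.6836 -0.1503  0.012 ] LxW [0.1049 0.0297] ang 3.8
```

View pics/w2.png

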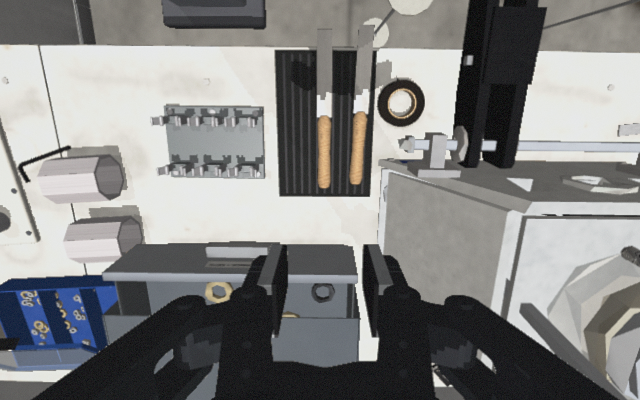

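The wrist view shows both handles at (324,152) and (358,148), agreeing with the top view to within 1 mm. Next I grasp the second handle.

Request:
apply_moves(targets=[{"x": 0,"y": 0,"z": 24,"wx": 0,"wy": 0,"wz": 0.5,"jaw": 0.6},{"x": 0,"y": 0,"z": 24,"wx": 0,"wy": 0,"wz": 0.5,"jaw": 0.6},{"x": 0,"y": 0,"z": 24,"wx": 0,"wy": 0,"wz": 0.5,"jaw": 0.6},{"x": 0,"y": 0,"z": 24,"wx": 0,"wy": 0,"wz": 0.5,"jaw": 0.6},{"x": 0,"y": 0,"z": 24,"wx": 0,"wy": 0,"wz": 0.5,"jaw": 0.6},{"x": 0,"y": 0,"z": 24,"wx": 0,"wy": 0,"wz": 0.5,"jaw": 0.6},{"x": 0,"y": 0,"z": 26,"wx": 0,"wy": 0,"wz": 0.5,"jaw": 0.6},{"x": 0,"y": 0,"z": 28,"wx": 0,"wy": 0,"wz": 0.5,"jaw": 0.6},{"x": 0,"y": 0,"z": 29.6,"wx": 0,"wy": 0,"wz": 0.5,"jaw": 0.6},{"x": 0,"y": 0,"z": 29.6,"wx": 0,"wy": 0,"wz": 0.5,"jaw": 0.6},{"x": 0,"y": 0,"z": 29.6,"wx": 0,"wy": 0,"wz": 0.5,"jaw": 1},{"x": 0,"y": 0,"z": 29.6,"wx": 0,"wy": 0,"wz": 0.5,"jaw": 1},{"x": 0,"y": 0,"z": 29.6,"wx": 0,"wy": 0,"wz": 0.5,"jaw": 1},{"x": 0,"y": 0,"z": 29.6,"wx": 0,"wy": 0,"wz": 0.5,"jaw": 1}])

```text
t: 2.8
tool_pos: [0.4749, 0.401, 0.0083]
tool_rot: [[-1.0, -0.005, 0.002], [-0.005, 1.0, 0.001], [-0.002, 0.001, -1.0]]
contact_force: [-0.4, -0.4, -0.6]
width: -0.0001
grip_force: 0.0
```

```bash
python3 - <<'E'
from h import *
rel([]);handles("wrist","pics/w3.png"); handles("top")
E
```

```text
at [0.4749 0.401  0.0083] F [-0.4 -0.4 -0.6] w -0.0001
px [320. 200.] mid [0.4584 0.3984 0.012 ] LxW [0.0602 0.0172] ang -0.8
px [405. 220.] mid [0.4717 0.4456 0.012 ] LxW [0.1002 0.0174] ang -3.8
px [475. 270.] mid [ 0.3803 -0.1966  0.012 ] LxW [0.0556 0.0542] ang -89.4
px [331. 137.] mid [0.6886 0.1336 0.012 ] LxW [0.0443 0.0378] ang 0.5
px [450. 141.] mid [ 0.6836 -0.1505  0.012 ] LxW [0.1049 0.0294] ang 3.8
```

View pics/w3.png

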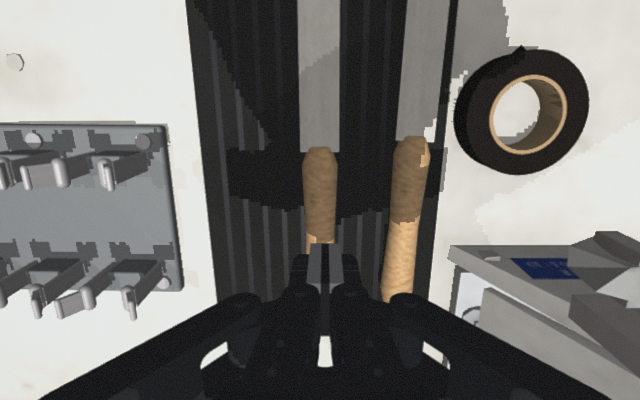

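The fingers have shut and the handle seems untouched at (320,200). I'll check where the fingertips really are.

```bash
python3 - <<'E'
from h import *
m=manip.camera_model("wrist"); print(proj(m,[[.475,.401,.0083],[.475,.401,.0217],[.475,.401,.03],[.52,.399,.0215]]).round(0)); print(manip.sense()["contact_force"],manip.sense()["tool_pos"],manip.sense()["wrist_torque"])
E
```

```text
[[325. 229.]
 [325. 239.]
 [325. 245.]
 [321. 311.]]
[ 0.22186085 -0.22239274 -0.18450396] [0.47466495 0.40058758 0.0077921 ] [ 0.02304005 -0.01431004 -0.01694681]
```

Request:
apply_moves(targets=[{"x": 0,"y": 0,"z": -4,"wx": 0,"wy": 0,"wz": 0,"jaw": 1},{"x": 0,"y": 0,"z": -8,"wx": 0,"wy": 0,"wz": 0,"jaw": 1},{"x": 0,"y": 0,"z": -10,"wx": 0,"wy": 0,"wz": 0,"jaw": 1},{"x": 0,"y": 0,"z": -10,"wx": 0,"wy": 0,"wz": 0,"jaw": 1}])

```text
t: 3.23
tool_pos: [0.4778, 0.4026, 0.1128]
tool_rot: [[-1.0, -0.005, 0.009], [-0.005, 1.0, 0.006], [-0.009, 0.006, -1.0]]
contact_force: [-0.3, 1.0, 0.9]
width: 0.0001
grip_force: 0.0
```

```bash
python3 - <<'E'
from h import *
rel([]);handles("wrist","pics/w4.png"); handles("top")
m=manip.camera_model("wrist");p=manip.sense()["tool_pos"]; print(proj(m,[p,p+[-.011,0,0],p+[-.011,0,.01],p+[-.011,0,.02]]).round(0))
E
```

```text
at [0.4778 0.4026 0.1128] F [-0.3  1.   0.9] w 0.0001
px [318. 182.] mid [0.4792 0.3982 0.012 ] LxW [0.1016 0.017 ] ang -0.6
px [374. 174.] mid [0.4728 0.4452 0.012 ] LxW [0.1012 0.0171] ang -3.2
px [475. 270.] mid [ 0.3803 -0.1966  0.012 ] LxW [0.0556 0.0542] ang -89.4
px [330. 137.] mid [0.6886 0.1348 0.012 ] LxW [0.0443 0.0402] ang 0.5
px [450. 141.] mid [ 0.6836 -0.1502  0.012 ] LxW [0.1049 0.0297] ang 3.6
[[324. 228.]
 [324. 210.]
 [324. 216.]
 [324. 223.]]
```

View pics/w4.png

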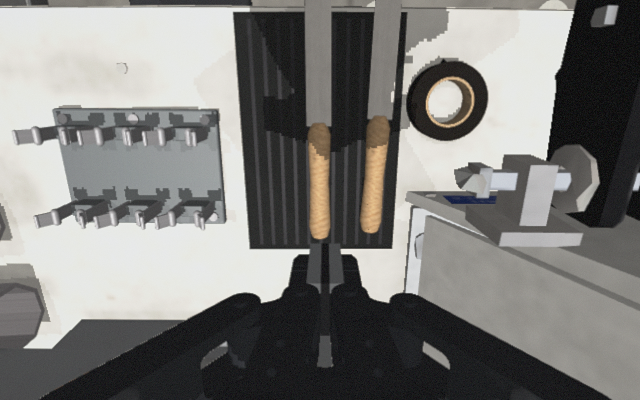

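The fingers look shut and the handles haven't moved. The visible tips appear higher than the TCP reading, so I'll find their height by touching the handle gently, since its top is known to be at 21.5 mm.

Request:
apply_moves(targets=[{"x": 0,"y": -0.2,"z": 4,"wx": 0,"wy": 0,"wz": 0,"jaw": 1},{"x": 0,"y": -0.2,"z": 8,"wx": 0,"wy": 0,"wz": 0,"jaw": 1},{"x": 0,"y": -0.2,"z": 9.6,"wx": 0,"wy": 0,"wz": 0,"jaw": 1},{"x": 0,"y": -0.2,"z": 9.6,"wx": 0,"wy": 0,"wz": 0,"jaw": 1},{"x": 0,"y": -0.2,"z": 10,"wx": 0,"wy": 0,"wz": 0,"jaw": 1},{"x": 0,"y": -0.2,"z": 10,"wx": 0,"wy": 0,"wz": 0,"jaw": 1}])

```text
t: 3.83
tool_pos: [0.4741, 0.3981, 0.0064]
tool_rot: [[-1.0, -0.005, -0.0], [-0.005, 1.0, -0.0], [0.0, -0.0, -1.0]]
contact_force: [0.7, -0.0, -0.5]
width: 0.0003
grip_force: 0.0
```

Request:
apply_moves(targets=[{"x": 0,"y": 0,"z": 0.2,"wx": 0,"wy": 0,"wz": 0,"jaw": 1},{"x": 0,"y": 0,"z": 0.3,"wx": 0,"wy": 0,"wz": 0,"jaw": 1},{"x": 0,"y": 0,"z": 0.3,"wx": 0,"wy": 0,"wz": 0,"jaw": 1}])

```text
t: 4.08
tool_pos: [0.4748, 0.3986, 0.0047]
tool_rot: [[-1.0, -0.005, 0.002], [-0.005, 1.0, 0.001], [-0.002, 0.001, -1.0]]
contact_force: [0.2, 0.6, 0.7]
width: 0.0
grip_force: 0.0
```

Request:
apply_moves(targets=[{"x": 0,"y": 0,"z": 0.2,"wx": 0,"wy": 0,"wz": 0,"jaw": 1},{"x": 0,"y": 0,"z": 0.4,"wx": 0,"wy": 0,"wz": 0,"jaw": 1},{"x": 0,"y": 0,"z": 0.4,"wx": 0,"wy": 0,"wz": 0,"jaw": 1}])

```text
t: 4.33
tool_pos: [0.474, 0.3981, -0.0004]
tool_rot: [[-1.0, -0.005, -0.0], [-0.005, 1.0, -0.0], [0.0, -0.0, -1.0]]
contact_force: [-0.3, -0.1, 0.5]
width: 0.0
grip_force: 0.0
```

Request:
apply_moves(targets=[{"x": 0,"y": 0,"z": 0.2,"wx": 0,"wy": 0,"wz": 0,"jaw": 1},{"x": 0,"y": 0,"z": 0.3,"wx": 0,"wy": 0,"wz": 0,"jaw": 1},{"x": 0,"y": 0,"z": 0.3,"wx": 0,"wy": 0,"wz": 0,"jaw": 1}])

```text
t: 4.58
tool_pos: [0.4739, 0.398, -0.0037]
tool_rot: [[-1.0, -0.005, -0.0], [-0.005, 1.0, -0.0], [0.0, -0.0, -1.0]]
contact_force: [1.0, -0.0, -0.4]
width: -0.0001
grip_force: 0.0
```

```bash
python3 - <<'E'
from h import *
s=manip.sense(); print(s["tool_pos"],s["contact_force"],s["q"].round(2))
im=manip.snapshot("scene")[:,:,::-1].copy(); ms=manip.camera_model("scene")
p=s["tool_pos"]; q=proj(ms,[p,p+[0,0,.0187],p+[0,0,.05],[.478,.3985,.012]]); print(q.round(1))
c=im[60:220,170:370]; cv2.imwrite("pics/s1.png",cv2.resize(c,None,fx=3.75,fy=3.75,interpolation=2))
E
```

```text
[ 0.47388882  0.39795974 -0.00366034] [ 0.96430033 -0.0325603  -0.36372002] [ 33.63  34.85  94.2   -0.    50.98 -56.64]
[[264.  161. ]
 [263.3 155.8]
 [262.  146.9]
 [264.8 156. ]]
```

View pics/s1.png

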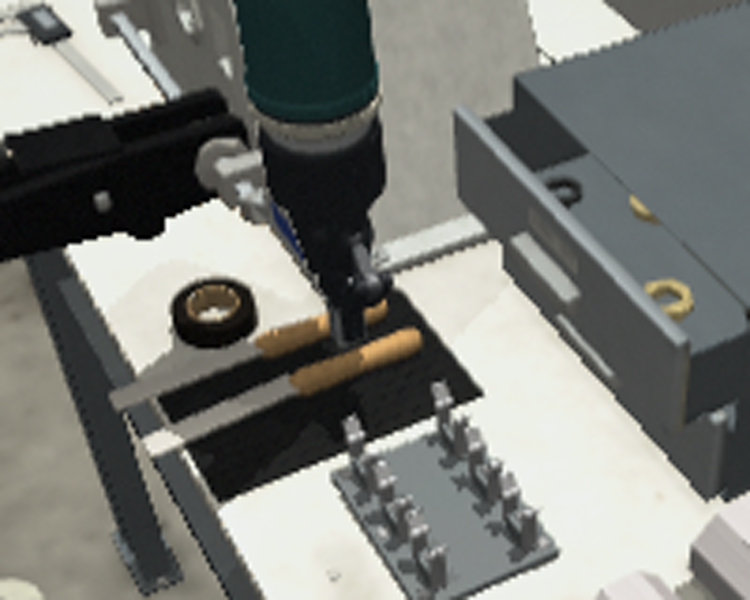

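The scene crop shows the shut tips at about px (262,152), just above handle 2. The reported TCP projects to (264,161). So the real tips sit about 25 mm short of the reported TCP. I'll keep feeling downward.

Request:
apply_moves(targets=[{"x": 0,"y": 0,"z": 0.2,"wx": 0,"wy": 0,"wz": 0,"jaw": 1},{"x": 0,"y": 0,"z": 0.3,"wx": 0,"wy": 0,"wz": 0,"jaw": 1},{"x": 0,"y": 0,"z": 0.3,"wx": 0,"wy": 0,"wz": 0,"jaw": 1}])

```text
t: 4.88
tool_pos: [0.4739, 0.398, -0.0066]
tool_rot: [[-1.0, -0.005, -0.0], [-0.005, 1.0, -0.0], [0.0, -0.0, -1.0]]
contact_force: [-0.1, -0.3, -0.0]
width: 0.0002
grip_force: 0.0
```

Request:
apply_moves(targets=[{"x": 0,"y": 0,"z": 0.1,"wx": 0,"wy": 0,"wz": 0,"jaw": 1},{"x": 0,"y": 0,"z": 0.2,"wx": 0,"wy": 0,"wz": 0,"jaw": 1},{"x": 0,"y": 0,"z": 0.2,"wx": 0,"wy": 0,"wz": 0,"jaw": 1}])

```text
t: 5.13
tool_pos: [0.474, 0.398, -0.0085]
tool_rot: [[-1.0, -0.005, -0.0], [-0.005, 1.0, -0.0], [0.0, -0.0, -1.0]]
contact_force: [-0.0, 0.4, 0.6]
width: 0.0003
grip_force: 0.0
```

Request:
apply_moves(targets=[{"x": 0,"y": 0,"z": 0.1,"wx": 0,"wy": 0,"wz": 0,"jaw": 1},{"x": 0,"y": 0,"z": 0.2,"wx": 0,"wy": 0,"wz": 0,"jaw": 1},{"x": 0,"y": 0,"z": 0.2,"wx": 0,"wy": 0,"wz": 0,"jaw": 1}])

```text
t: 5.38
tool_pos: [0.474, 0.398, -0.0105]
tool_rot: [[-1.0, -0.005, -0.0], [-0.005, 1.0, -0.0], [0.0, -0.0, -1.0]]
contact_force: [-0.3, -0.3, 0.3]
width: -0.0002
grip_force: 0.0
```

Request:
apply_moves(targets=[{"x": 0,"y": 0,"z": 0.1,"wx": 0,"wy": 0,"wz": 0,"jaw": 1},{"x": 0,"y": 0,"z": 0.2,"wx": 0,"wy": 0,"wz": 0,"jaw": 1},{"x": 0,"y": 0,"z": 0.2,"wx": 0,"wy": 0,"wz": 0,"jaw": 1}])

```text
t: 5.63
tool_pos: [0.474, 0.398, -0.0125]
tool_rot: [[-1.0, -0.005, -0.0], [-0.005, 1.0, -0.0], [0.0, -0.0, -1.0]]
contact_force: [-0.1, -0.3, 0.1]
width: -0.0001
grip_force: 0.0
```

```bash
python3 - <<'E'
from h import *
s=manip.sense(); w=manip.camera_model("wrist"); sc=manip.camera_model("scene")
X0=s["tool_pos"]; sh=np.array([.4739,.398,-.0037])-X0
w2=dict(w); w2["t"]=w["t"]-w["R"]@sh
for a in ((262,152),(261,152),(263,151)):
  for b in ((325,244),):
    X,e=tri((sc,w2),(a,b)); print(X.round(4),np.round(e,4), s["tool_rot"].T@(X-X0-sh))
im=manip.snapshot("wrist")[:,:,::-1]; sn=manip.snapshot("scene")[:,:,::-1]
a=cv2.resize(im[150:350,250:450],(400,400),interpolation=2); b=cv2.resize(sn[100:190,210:300],(400,400),interpolation=2)
cv2.imwrite("pics/d1.png",cv2.hconcat([a,b]))
E
```

```text
[0.4707 0.3986 0.0283] [0.0015 0.0015] [ 0.00323179  0.00061555 -0.03200281]
[0.4688 0.3985 0.0301] [0.0006 0.0006] [ 0.00511882  0.00054877 -0.03378585]
[0.4722 0.3987 0.0294] [0.0034 0.0034] [ 0.00170681  0.00072561 -0.03310445]
```

View pics/d1.png

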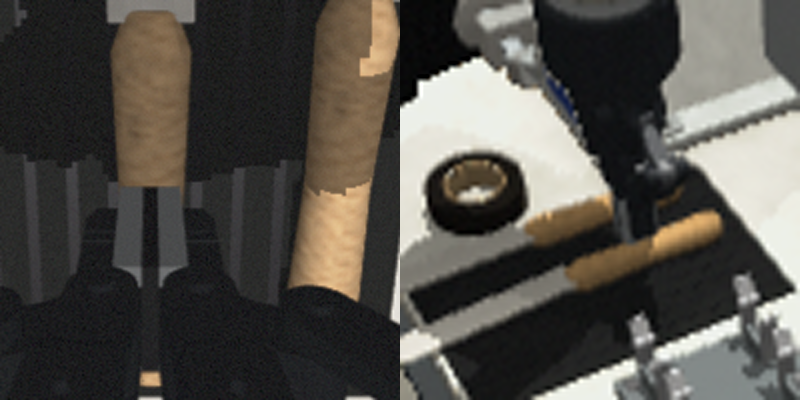

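The pictures put the visible pad ends about 32 mm behind the reported TCP, on the tool axis. At this reading (−12.5 mm) they should be just at the handle top, so I'll confirm by touch.

Request:
apply_moves(targets=[{"x": 0,"y": 0,"z": 0.1,"wx": 0,"wy": 0,"wz": 0,"jaw": 1},{"x": 0,"y": 0,"z": 0.2,"wx": 0,"wy": 0,"wz": 0,"jaw": 1},{"x": 0,"y": 0,"z": 0.2,"wx": 0,"wy": 0,"wz": 0,"jaw": 1}])

```text
t: 5.98
tool_pos: [0.474, 0.398, -0.0145]
tool_rot: [[-1.0, -0.005, -0.0], [-0.005, 1.0, -0.0], [0.0, -0.0, -1.0]]
contact_force: [-0.4, -0.2, -0.4]
width: -0.0001
grip_force: 0.0
```

Request:
apply_moves(targets=[{"x": 0,"y": 0,"z": 0.1,"wx": 0,"wy": 0,"wz": 0,"jaw": 1},{"x": 0,"y": 0,"z": 0.2,"wx": 0,"wy": 0,"wz": 0,"jaw": 1},{"x": 0,"y": 0,"z": 0.2,"wx": 0,"wy": 0,"wz": 0,"jaw": 1}])

```text
t: 6.23
tool_pos: [0.474, 0.398, -0.0166]
tool_rot: [[-1.0, -0.005, -0.0], [-0.005, 1.0, -0.0], [0.0, -0.0, -1.0]]
contact_force: [-1.1, -0.6, -0.0]
width: 0.0
grip_force: 0.0
```

Request:
apply_moves(targets=[{"x": 0,"y": 0,"z": 0.1,"wx": 0,"wy": 0,"wz": 0,"jaw": 1},{"x": 0,"y": 0,"z": 0.2,"wx": 0,"wy": 0,"wz": 0,"jaw": 1},{"x": 0,"y": 0,"z": 0.2,"wx": 0,"wy": 0,"wz": 0,"jaw": 1}])

```text
t: 6.48
tool_pos: [0.4742, 0.3984, -0.0176]
tool_rot: [[-1.0, -0.005, 0.0], [-0.005, 1.0, 0.0], [-0.0, 0.0, -1.0]]
contact_force: [-1.9, -0.4, 4.8]
width: -0.0002
grip_force: 2.6
```

Request:
apply_moves(targets=[{"x": 0,"y": 0,"z": 0.1,"wx": 0,"wy": 0,"wz": 0,"jaw": 1},{"x": 0,"y": 0,"z": 0.2,"wx": 0,"wy": 0,"wz": 0,"jaw": 1},{"x": 0,"y": 0,"z": 0.2,"wx": 0,"wy": 0,"wz": 0,"jaw": 1}])

```text
t: 6.73
tool_pos: [0.4743, 0.3991, -0.0179]
tool_rot: [[-1.0, -0.005, 0.001], [-0.005, 1.0, 0.002], [-0.001, 0.002, -1.0]]
contact_force: [-5.9, -0.7, 19.0]
width: 0.0003
grip_force: 9.8
```

```bash
python3 - <<'E'
from h import *
rel([]); w=manip.camera_model("wrist"); s=manip.sense()
im=manip.snapshot("wrist"); sn=manip.snapshot("scene")
g=cv2.cvtColor(im,cv2.COLOR_RGB2HSV); print("wrist col 325 sat/val",[(r,int(g[r,318,1]),int(g[r,318,2])) for r in range(205,262,3)])
hs=cv2.cvtColor(sn,cv2.COLOR_RGB2HSV); print([(r,int(hs[r,264,1]),int(hs[r,264,2])) for r in range(135,165,2)])
handles("wrist")
# camera in tool frame
print(s["tool_rot"].T@(-w["R"].T@w["t"]-s["tool_pos"]))
E
```

```text
at [ 0.4743  0.3991 -0.0179] F [-5.9 -0.7 19. ] w 0.0003
wrist col 325 sat/val [(205, 102, 120), (208, 102, 117), (211, 92, 111), (214, 99, 113), (217, 92, 117), (220, 106, 106), (223, 95, 110), (226, 102, 118), (229, 97, 126), (232, 96, 128), (235, 99, 124), (238, 106, 118), (241, 103, 126), (244, 3, 75), (247, 7, 76), (250, 10, 73), (253, 10, 77), (256, 10, 75), (259, 16, 79)]
[(135, 14, 18), (137, 51, 20), (139, 19, 54), (141, 41, 31), (143, 36, 21), (145, 51, 20), (147, 32, 16), (149, 38, 20), (151, 49, 21), (153, 40, 19), (155, 78, 85), (157, 128, 102), (159, 119, 60), (161, 13, 19), (163, 13, 20)]
px [324. 200.] mid [0.4491 0.399  0.012 ] LxW [0.0425 0.017 ] ang -0.7
px [424. 221.] mid [0.4609 0.4463 0.012 ] LxW [0.0788 0.0172] ang -4.4
[ 0.07340715  0.00044951 -0.18163929]
```

Contact starts at a reading of −17 mm on a handle top at 21.5 mm. So the real shut tips lie 39 mm behind the reported TCP, and I'll use that offset from here on.

Request:
apply_moves(targets=[{"x": 0,"y": 0,"z": -3,"wx": 0,"wy": 0,"wz": 0,"jaw": 1},{"x": 0,"y": 0,"z": -4,"wx": 0,"wy": 0,"wz": 0,"jaw": 0.6},{"x": 0,"y": 0,"z": -4,"wx": 0,"wy": 0,"wz": 0,"jaw": 0.6},{"x": 0,"y": 0,"z": -4,"wx": 0,"wy": 0,"wz": 0,"jaw": 0.6},{"x": 0,"y": 0,"z": -4,"wx": 0,"wy": 0,"wz": 0,"jaw": 0.6},{"x": 0,"y": 0,"z": -4,"wx": 0,"wy": 0,"wz": 0,"jaw": 0.6},{"x": 0,"y": 0,"z": -1.5,"wx": 0,"wy": 0,"wz": 0,"jaw": 0.6},{"x": 0,"y": 0,"z": 0,"wx": 0,"wy": 0,"wz": 0,"jaw": 0.6},{"x": 0,"y": 0,"z": 1,"wx": 0,"wy": 0,"wz": 0,"jaw": 0.6},{"x": 0,"y": 0,"z": 1.4,"wx": 0,"wy": 0,"wz": 0,"jaw": 0.6},{"x": 0,"y": 0,"z": 1.4,"wx": 0,"wy": 0,"wz": 0,"jaw": 0.6},{"x": 0,"y": 0,"z": 1.4,"wx": 0,"wy": 0,"wz": 0,"jaw": 1},{"x": 0,"y": 0,"z": 1.4,"wx": 0,"wy": 0,"wz": 0,"jaw": 1},{"x": 0,"y": 0,"z": 1.4,"wx": 0,"wy": 0,"wz": 0,"jaw": 1},{"x": 0,"y": 0,"z": 1.4,"wx": 0,"wy": 0,"wz": 0,"jaw": 1},{"x": 0,"y": 0,"z": 1.4,"wx": 0,"wy": 0,"wz": 0,"jaw": 1}])

```text
t: 8.22
tool_pos: [0.4745, 0.3983, -0.0338]
tool_rot: [[-1.0, -0.005, 0.001], [-0.005, 1.0, 0.0], [-0.001, 0.0, -1.0]]
contact_force: [-0.2, -0.1, -1.0]
width: 0.0166
grip_force: 58.6
```

Request:
apply_moves(targets=[{"x": 0,"y": 0,"z": -1,"wx": 0,"wy": 0,"wz": 0,"jaw": 1},{"x": 0,"y": 0,"z": -3,"wx": 0,"wy": 0,"wz": 0,"jaw": 1},{"x": 0,"y": 0,"z": -6,"wx": 0,"wy": 0,"wz": 0,"jaw": 1},{"x": 0,"y": 0,"z": -8,"wx": 0,"wy": 0,"wz": 0,"jaw": 1},{"x": 0,"y": 0,"z": -8,"wx": 0,"wy": 0,"wz": 0,"jaw": 1}])

```text
t: 8.63
tool_pos: [0.4773, 0.4003, 0.051]
tool_rot: [[-1.0, -0.005, 0.007], [-0.005, 1.0, 0.005], [-0.007, 0.005, -1.0]]
contact_force: [0.7, 0.5, 0.3]
width: 0.0168
grip_force: 58.6
```

```bash
python3 - <<'E'
from h import *
rel([]); z=manip.sense()["tool_pos"][2]+.0338+.012
print("if held, axis z",z); handles("wrist",z=z); m=manip.camera_model("wrist"); handles("wrist",z=.012)
R=tool(90.3,(0,0,-1))
# target: seat (0.4662,0.2013), keeping grip offset; grip was at x .4745 with handle mid .4785
rel([([.4622,.2933,.09],R),([.4622,.2013,.09],R)])
E
```

```text
at [0.4773 0.4003 0.051 ] F [0.7 0.5 0.3] w 0.0168
if held, axis z 0.09684966862905783
px [324. 265.] mid [0.481  0.4004 0.0968] LxW [0.101  0.0173] ang -0.8
px [391. 196.] mid [0.4459 0.4277 0.0968] LxW [0.0629 0.0106] ang -3.4
px [324. 265.] mid [0.5277 0.4001 0.012 ] LxW [0.1626 0.0279] ang -0.8
px [393. 199.] mid [0.4732 0.4455 0.012 ] LxW [0.1025 0.0171] ang -3.4
at [0.4749 0.3987 0.0472] F [ 0.7 -0.2  0.2] w 0.0163
xyz cm [  1.31 -10.52  -4.29] w [ 0.1  0.1 -0. ] rows 2.7
xyz cm [  1.36 -19.72  -4.31] w [ 0.1  0.1 -0. ] rows 4.9
```

Request:
apply_moves(targets=[{"x": 1.3,"y": -4,"z": -3,"wx": 0,"wy": 0,"wz": 0,"jaw": 1},{"x": 1.3,"y": -8,"z": -3,"wx": 0,"wy": 0,"wz": 0,"jaw": 1},{"x": 1.3,"y": -12,"z": -3,"wx": 0,"wy": 0,"wz": 0,"jaw": 1},{"x": 1.3,"y": -16,"z": -3,"wx": 0,"wy": 0,"wz": 0,"jaw": 1},{"x": 1.3,"y": -19.7,"z": -3,"wx": 0,"wy": 0,"wz": 0,"jaw": 1},{"x": 1.3,"y": -19.7,"z": -3,"wx": 0,"wy": 0,"wz": 0,"jaw": 1},{"x": 1.3,"y": -19.7,"z": -3,"wx": 0,"wy": 0,"wz": 0,"jaw": 1},{"x": 1.3,"y": -19.7,"z": -3,"wx": 0,"wy": 0,"wz": 0,"jaw": 1}])

```text
t: 9.4
tool_pos: [0.4617, 0.2011, 0.0751]
tool_rot: [[-1.0, -0.003, -0.001], [-0.003, 1.0, 0.0], [0.001, 0.0, -1.0]]
contact_force: [1.1, -0.1, -0.4]
width: 0.0166
grip_force: 58.9
```

```bash
python3 - <<'E'
from h import *
s=manip.sense(); R=tool(90.3,(0,0,-1)); z=s["tool_pos"][2]+.0458
handles("wrist","pics/w5.png",z=z)
rel([([.4623,.2013,.004],R),([.4623,.2013,-.012],R)])
im=cv2.imread("pics/w5.png"); cv2.imwrite("pics/w5c.png",im)
E
```

```text
px [628. 230.] mid [0.4445 0.3326 0.1209] LxW [0.0406 0.0098] ang 14.3
px [325. 265.] mid [0.4656 0.2016 0.1209] LxW [0.1005 0.017 ] ang -0.8
at [0.4619 0.2018 0.0752] F [-0.   0.6 -0.1] w 0.0165
xyz cm [-0.04 -0.05  7.12] w [ 0. -0. -0.] rows 1.7
xyz cm [-0.05 -0.05  8.72] w [ 0. -0. -0.] rows 2.1
```

View pics/w5.png

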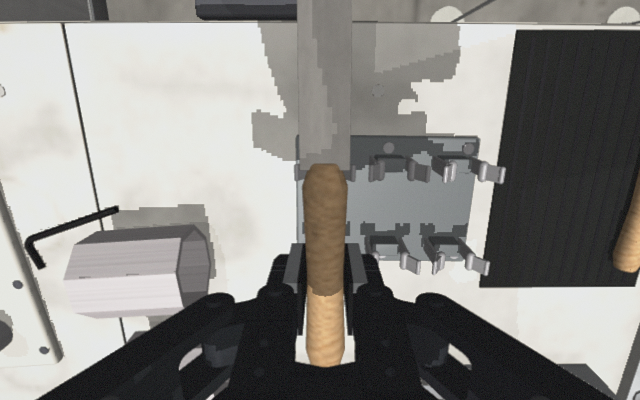

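The wrist view shows the spatula held squarely over the first seat, with the handle at (325,265). The rack board's near-left corner is at (480,137).

```bash
python3 - <<'E'
from h import *
m=manip.camera_model("wrist"); print(plane(m,[(480,137),(296,137)],.008).round(4))
E
```

```text
[[0.4175 0.3145 0.008 ]
 [0.4182 0.1811 0.008 ]]
```

Request:
apply_moves(targets=[{"x": 0,"y": 0,"z": 4,"wx": 0,"wy": 0,"wz": 0,"jaw": 1},{"x": 0,"y": 0,"z": 6,"wx": 0,"wy": 0,"wz": 0,"jaw": 1},{"x": 0,"y": 0,"z": 6.5,"wx": 0,"wy": 0,"wz": 0,"jaw": 1},{"x": 0,"y": 0,"z": 7,"wx": 0,"wy": 0,"wz": 0,"jaw": 1},{"x": 0,"y": 0,"z": 7.4,"wx": 0,"wy": 0,"wz": 0,"jaw": 1}])

```text
t: 9.87
tool_pos: [0.4623, 0.2016, 0.002]
tool_rot: [[-1.0, -0.007, 0.0], [-0.007, 1.0, -0.001], [-0.0, -0.001, -1.0]]
contact_force: [-2.5, -6.9, 13.3]
width: 0.0166
grip_force: 60.4
```

Request:
apply_moves(targets=[{"x": 0,"y": 0,"z": 0.4,"wx": 0,"wy": 0,"wz": 0,"jaw": 1},{"x": 0,"y": 0,"z": 0.8,"wx": 0,"wy": 0,"wz": 0,"jaw": 1},{"x": 0,"y": 0,"z": 1.2,"wx": 0,"wy": 0,"wz": 0,"jaw": 1},{"x": 0,"y": 0,"z": 1.4,"wx": 0,"wy": 0,"wz": 0,"jaw": 1},{"x": 0,"y": 0,"z": 1.4,"wx": 0,"wy": 0,"wz": 0,"jaw": 1}])

```text
t: 10.28
tool_pos: [0.4634, 0.2012, -0.0114]
tool_rot: [[-1.0, -0.006, 0.002], [-0.006, 1.0, -0.0], [-0.002, -0.0, -1.0]]
contact_force: [2.3, -5.5, -0.4]
width: 0.0167
grip_force: 58.9
```

Request:
apply_moves(targets=[{"x": 0,"y": 0,"z": 0.1,"wx": 0,"wy": 0,"wz": 0,"jaw": 0.6},{"x": 0,"y": 0,"z": 0.1,"wx": 0,"wy": 0,"wz": 0,"jaw": 0.6},{"x": 0,"y": 0,"z": 0.1,"wx": 0,"wy": 0,"wz": 0,"jaw": 0.6},{"x": 0,"y": 0,"z": 0.1,"wx": 0,"wy": 0,"wz": 0,"jaw": 0.6},{"x": 0,"y": 0,"z": -3,"wx": 0,"wy": 0,"wz": 0,"jaw": 0.6},{"x": 0,"y": 0,"z": -7,"wx": 0,"wy": 0,"wz": 0,"jaw": 0.6},{"x": 0,"y": 0,"z": -11,"wx": 0,"wy": 0,"wz": 0,"jaw": 0.6},{"x": 0,"y": 0,"z": -15,"wx": 0,"wy": 0,"wz": 0,"jaw": 0.6},{"x": 0,"y": 0,"z": -15,"wx": 0,"wy": 0,"wz": 0,"jaw": 0.6},{"x": 0,"y": 0,"z": -15,"wx": 0,"wy": 0,"wz": 0,"jaw": 0.6}])

```text
t: 11.12
tool_pos: [0.4643, 0.2019, 0.1405]
tool_rot: [[-1.0, -0.005, 0.006], [-0.005, 1.0, 0.002], [-0.006, 0.002, -1.0]]
contact_force: [0.2, 0.2, -1.0]
width: 0.0343
grip_force: 0.0
```

```bash
python3 - <<'E'
from h import *
print("z .034"); handles("wrist","pics/w6.png",z=.034); print("z .012"); handles("wrist",z=.012)
# spatula 1 : tilt 10 deg, top leaning to -y
t=np.radians(10); d=np.array([0,np.sin(t),-np.cos(t)])
R=tool(90-2.2,d)
ax=np.array([.469,.4455,.012]); 
for back in (.10,0): 
    tip=ax+d*.0065 - d*back      # real shut tip 6.5 mm past the axis
    print("tip z",tip[2]); rel([(tip+d*.0387,R)])
E
```

```text
z .034
px [ 16. 367.] mid [ 0.6692 -0.123   0.034 ] LxW [0.089  0.0297] ang -0.8
px [583. 183.] mid [0.4666 0.4292 0.034 ] LxW [0.0951 0.0189] ang -2.3
px [324. 182.] mid [0.4672 0.2014 0.034 ] LxW [0.1009 0.0174] ang -0.3
z .012
px [ 16. 369.] mid [ 0.6894 -0.1474  0.012 ] LxW [0.0888 0.0327] ang -0.6
px [585. 186.] mid [0.4724 0.4466 0.012 ] LxW [0.1026 0.0204] ang -2.4
px [324. 185.] mid [0.4731 0.2012 0.012 ] LxW [0.1084 0.0178] ang -0.3
tip z 0.10407952490664145
at [0.4613 0.201  0.1373] F [-0.8 -0.7 -0.2] w 0.034
xyz cm [-0.89 23.49  7.13] w [-10.    0.1   2.5] rows 5.9
tip z 0.005598749605420649
at [0.4613 0.201  0.1373] F [-0.8 -0.7 -0.2] w 0.034
xyz cm [-0.9  25.23 16.98] w [-10.    0.1   2.5] rows 7.3
```

Spatula 2 is home: handle middle (0.467, 0.201) with a true 101 mm length at z = 34 mm. Next is spatula 1, with the tool leaning 13° away from the knob.

```bash
python3 - <<'E'
from h import *
t=np.radians(13); d=np.array([0,np.sin(t),-np.cos(t)]); R=tool(90-2.3,d); ax=np.array([.469,.4457,.012])
for past in (-.09,.0045,.0067): rel([(ax+d*(past+.0387),R)])
E
```

```text
at [0.4613 0.201  0.1373] F [-0.8 -0.7 -0.2] w 0.034
xyz cm [-0.89 23.31  7.53] w [-13.    0.2   2.6] rows 5.9
at [0.4613 0.201  0.1373] F [-0.8 -0.7 -0.2] w 0.034
xyz cm [-0.9  25.44 16.74] w [-13.    0.2   2.6] rows 7.3
at [0.4613 0.201  0.1373] F [-0.8 -0.7 -0.2] w 0.034
xyz cm [-0.91 25.49 16.95] w [-13.    0.2   2.6] rows 7.3
```

Request:
apply_moves(targets=[{"x": -0.9,"y": 8,"z": 2,"wx": -13,"wy": 0,"wz": 2.6,"jaw": 0.68},{"x": -0.9,"y": 16,"z": 4,"wx": -13,"wy": 0,"wz": 2.6,"jaw": 0.68},{"x": -0.9,"y": 23.3,"z": 7.5,"wx": -13,"wy": 0,"wz": 2.6,"jaw": 0.68},{"x": -0.9,"y": 23.3,"z": 7.5,"wx": -13,"wy": 0,"wz": 2.6,"jaw": 0.68},{"x": -0.9,"y": 23.3,"z": 7.5,"wx": -13,"wy": 0,"wz": 2.6,"jaw": 0.68},{"x": -0.9,"y": 23.3,"z": 7.5,"wx": -13,"wy": 0,"wz": 2.6,"jaw": 0.68},{"x": -0.9,"y": 23.3,"z": 7.5,"wx": -13,"wy": 0,"wz": 2.6,"jaw": 0.68},{"x": -0.9,"y": 23.3,"z": 7.5,"wx": -13,"wy": 0,"wz": 2.6,"jaw": 0.68},{"x": -0.9,"y": 23.3,"z": 7.5,"wx": -13,"wy": 0,"wz": 2.6,"jaw": 0.68}])

```text
t: 11.97
tool_pos: [0.4681, 0.4331, 0.0605]
tool_rot: [[-0.999, 0.04, 0.0], [0.039, 0.974, 0.222], [0.009, 0.222, -0.975]]
contact_force: [-0.1, -0.9, 0.1]
width: 0.0274
grip_force: 0.0
```

```bash
python3 - <<'E'
from h import *
handles("wrist",z=.012)
t=np.radians(13); d=np.array([0,np.sin(t),-np.cos(t)]); R=tool(90-2.3,d); ax=np.array([.469,.4457,.012])
for past in (-.02,.0045,.0067): rel([(ax+d*(past+.0387),R)])
E
```

```text
px [326. 204.] mid [0.4731 0.4455 0.012 ] LxW [0.1024 0.0166] ang -2.9
at [0.4688 0.4328 0.0613] F [-0.4 -0.5  0. ] w 0.0273
xyz cm [-0.01  0.16  6.97] w [-0.1  0.1  0. ] rows 1.7
at [0.4688 0.4328 0.0613] F [-0.4 -0.5  0. ] w 0.0273
xyz cm [-0.    0.16  9.42] w [-0.1  0.1  0. ] rows 2.3
at [0.4688 0.4328 0.0613] F [-0.4 -0.5  0. ] w 0.0273
xyz cm [-0.    0.16  9.64] w [-0.1  0.1  0. ] rows 2.3
```

Request:
apply_moves(targets=[{"x": 0,"y": 0.15,"z": 4,"wx": 0,"wy": 0,"wz": 0,"jaw": 0.68},{"x": 0,"y": 0.15,"z": 6,"wx": 0,"wy": 0,"wz": 0,"jaw": 0.68},{"x": 0,"y": 0.15,"z": 7.5,"wx": 0,"wy": 0,"wz": 0,"jaw": 0.68},{"x": 0,"y": 0.15,"z": 8.6,"wx": 0,"wy": 0,"wz": 0,"jaw": 0.68},{"x": 0,"y": 0.15,"z": 9.2,"wx": 0,"wy": 0,"wz": 0,"jaw": 0.68},{"x": 0,"y": 0.15,"z": 9.4,"wx": 0,"wy": 0,"wz": 0,"jaw": 0.68},{"x": 0,"y": 0.15,"z": 9.4,"wx": 0,"wy": 0,"wz": 0,"jaw": 0.68}])

```text
t: 12.6
tool_pos: [0.4707, 0.4563, -0.0284]
tool_rot: [[-0.999, 0.041, 0.004], [0.041, 0.974, 0.225], [0.005, 0.225, -0.974]]
contact_force: [0.5, 0.4, -0.8]
width: 0.0278
grip_force: 0.0
```

Request:
apply_moves(targets=[{"x": 0,"y": 0,"z": 0.2,"wx": 0,"wy": 0,"wz": 0,"jaw": 0.68},{"x": 0,"y": 0,"z": 0.2,"wx": 0,"wy": 0,"wz": 0,"jaw": 0.68},{"x": 0,"y": 0,"z": 0.2,"wx": 0,"wy": 0,"wz": 0,"jaw": 1},{"x": 0,"y": 0,"z": 0.2,"wx": 0,"wy": 0,"wz": 0,"jaw": 1},{"x": 0,"y": 0,"z": 0.2,"wx": 0,"wy": 0,"wz": 0,"jaw": 1},{"x": 0,"y": 0,"z": 0.2,"wx": 0,"wy": 0,"wz": 0,"jaw": 1}])

```text
t: 13.1
tool_pos: [0.4709, 0.4574, -0.0295]
tool_rot: [[-0.999, 0.04, 0.005], [0.04, 0.973, 0.226], [0.004, 0.226, -0.974]]
contact_force: [-0.4, -2.1, 6.1]
width: 0.0164
grip_force: 58.8
```

Gripped. I'll retreat along the approach line.

Request:
apply_moves(targets=[{"x": 0,"y": 0,"z": -1,"wx": 0,"wy": 0,"wz": 0,"jaw": 1},{"x": 0,"y": 0,"z": -3,"wx": 0,"wy": 0,"wz": 0,"jaw": 1},{"x": 0,"y": 0,"z": -6,"wx": 0,"wy": 0,"wz": 0,"jaw": 1},{"x": 0,"y": 0,"z": -9,"wx": 0,"wy": 0,"wz": 0,"jaw": 1},{"x": 0,"y": 0,"z": -10,"wx": 0,"wy": 0,"wz": 0,"jaw": 1},{"x": 0,"y": 0,"z": -10,"wx": 0,"wy": 0,"wz": 0,"jaw": 1}])

```text
t: 13.6
tool_pos: [0.4722, 0.4354, 0.0705]
tool_rot: [[-0.999, 0.04, 0.009], [0.041, 0.973, 0.228], [-0.0, 0.228, -0.974]]
contact_force: [0.0, -0.1, 0.0]
width: 0.0165
grip_force: 58.8
```

```bash
python3 - <<'E'
from h import *
R=tool(90.3,(0,0,-1)); rel([([.463,.2935,.08],R)])
E
```

```text
at [0.4722 0.4354 0.0705] F [ 0.  -0.1  0. ] w 0.0165
xyz cm [  0.34 -13.63  -4.16] w [13.2  0.3 -2.6] rows 3.4
```

Request:
apply_moves(targets=[{"x": 0.2,"y": -4,"z": -4.2,"wx": 0,"wy": 0,"wz": 0,"jaw": 1},{"x": 0.2,"y": -8,"z": -4.2,"wx": 13,"wy": 0,"wz": -2.6,"jaw": 1},{"x": 0.2,"y": -12,"z": -4.2,"wx": 13,"wy": 0,"wz": -2.6,"jaw": 1},{"x": 0.2,"y": -13.6,"z": -4.2,"wx": 13,"wy": 0,"wz": -2.6,"jaw": 1},{"x": 0.2,"y": -13.6,"z": -4.2,"wx": 13,"wy": 0,"wz": -2.6,"jaw": 1},{"x": 0.2,"y": -13.6,"z": -4.2,"wx": 13,"wy": 0,"wz": -2.6,"jaw": 1},{"x": 0.2,"y": -13.6,"z": -4.2,"wx": 13,"wy": 0,"wz": -2.6,"jaw": 1},{"x": 0.2,"y": -13.6,"z": -4.2,"wx": 13,"wy": 0,"wz": -2.6,"jaw": 1},{"x": 0.2,"y": -13.6,"z": -4.2,"wx": 13,"wy": 0,"wz": -2.6,"jaw": 1}])

```text
t: 14.35
tool_pos: [0.4625, 0.2937, 0.0771]
tool_rot: [[-1.0, -0.005, 0.0], [-0.005, 1.0, 0.0], [-0.0, 0.0, -1.0]]
contact_force: [-0.6, -0.8, -0.5]
width: 0.0165
grip_force: 58.9
```

```bash
python3 - <<'E'
from h import *
R=tool(90.3,(0,0,-1)); s=manip.sense(); handles("wrist",z=s["tool_pos"][2]+.0445); rel([([.4645,.2938,0],R)])
E
```

```text
px [324. 260.] mid [0.465  0.2934 0.1216] LxW [0.1033 0.017 ] ang -1.8
px [190. 207.] mid [0.437  0.2365 0.1216] LxW [0.0626 0.0116] ang -1.3
at [0.4625 0.2936 0.0772] F [-0.6 -0.1 -0.6] w 0.0164
xyz cm [-0.2   0.02  7.72] w [0. 0. 0.] rows 1.9
```

Request:
apply_moves(targets=[{"x": -0.2,"y": 0,"z": 4,"wx": 0,"wy": 0,"wz": -1.5,"jaw": 1},{"x": -0.2,"y": 0,"z": 6,"wx": 0,"wy": 0,"wz": -1.5,"jaw": 1},{"x": -0.2,"y": 0,"z": 6.8,"wx": 0,"wy": 0,"wz": -1.5,"jaw": 1},{"x": -0.2,"y": 0,"z": 7.4,"wx": 0,"wy": 0,"wz": -1.5,"jaw": 1},{"x": -0.2,"y": 0,"z": 7.8,"wx": 0,"wy": 0,"wz": -1.5,"jaw": 1}])

```text
t: 14.82
tool_pos: [0.4648, 0.293, 0.0001]
tool_rot: [[-1.0, -0.031, 0.0], [-0.031, 1.0, -0.0], [-0.0, -0.0, -1.0]]
contact_force: [-1.7, -4.0, 13.7]
width: 0.0165
grip_force: 60.6
```

Request:
apply_moves(targets=[{"x": 0,"y": 0,"z": 0.4,"wx": 0,"wy": 0,"wz": 0,"jaw": 1},{"x": 0,"y": 0,"z": 0.8,"wx": 0,"wy": 0,"wz": 0,"jaw": 1},{"x": 0,"y": 0,"z": 1.2,"wx": 0,"wy": 0,"wz": 0,"jaw": 1},{"x": 0,"y": 0,"z": 1.3,"wx": 0,"wy": 0,"wz": 0,"jaw": 1},{"x": 0,"y": 0,"z": 1.3,"wx": 0,"wy": 0,"wz": 0,"jaw": 1}])

```text
t: 15.23
tool_pos: [0.4656, 0.2931, -0.0088]
tool_rot: [[-1.0, -0.031, 0.003], [-0.031, 1.0, 0.001], [-0.003, 0.0, -1.0]]
contact_force: [-9.7, -8.2, 47.4]
width: 0.0161
grip_force: 64.1
```

By the pick geometry the axis lies 42.6 mm above the reading, so this is fully home and bottomed. I'll ease off, release and check.

Request:
apply_moves(targets=[{"x": 0,"y": 0,"z": -0.3,"wx": 0,"wy": 0,"wz": 0,"jaw": 0.6},{"x": 0,"y": 0,"z": -0.3,"wx": 0,"wy": 0,"wz": 0,"jaw": 0.6},{"x": 0,"y": 0,"z": -0.3,"wx": 0,"wy": 0,"wz": 0,"jaw": 0.6},{"x": 0,"y": 0,"z": -0.3,"wx": 0,"wy": 0,"wz": 0,"jaw": 0.6},{"x": 0,"y": 0,"z": -4,"wx": 0,"wy": 0,"wz": 0,"jaw": 0.6},{"x": 0,"y": 0,"z": -8,"wx": 0,"wy": 0,"wz": 0,"jaw": 0.6},{"x": 0,"y": 0,"z": -12,"wx": 0,"wy": 0,"wz": 0,"jaw": 0.6},{"x": 0,"y": 0,"z": -16,"wx": 0,"wy": 0,"wz": 0,"jaw": 0.6},{"x": 0,"y": 0,"z": -20,"wx": 0,"wy": 0,"wz": 0,"jaw": 0.6},{"x": 0,"y": 0,"z": -20,"wx": 0,"wy": 0,"wz": 0,"jaw": 0.6},{"x": 0,"y": 0,"z": -20,"wx": 0,"wy": 0,"wz": 0,"jaw": 0.6}])

```text
t: 16.15
tool_pos: [0.4663, 0.294, 0.1886]
tool_rot: [[-1.0, -0.031, 0.005], [-0.031, 1.0, 0.002], [-0.005, 0.002, -1.0]]
contact_force: [0.3, -1.0, -0.9]
width: 0.0342
grip_force: 0.0
```

```bash
cat >> h.py <<'E'
def potfit(im,m,c0,c1,ru,rl,L):
    """top flat of a lying pot in the top view: edge rows per column -> centre, heading"""
    g=cv2.cvtColor(im,cv2.COLOR_RGB2GRAY).astype(float)
    def fit(r):
        c,e=[],[]
        for col in range(c0,c1):
            v=g[r[0]:r[1],col]-180; i=np.where(v[:-1]*v[1:]<=0)[0]
            if len(i)==1: c.append(col); e.append(r[0]+i[0]+v[i[0]]/(v[i[0]]-v[i[0]+1]))
        return np.polyfit(c,e,1)
    fu,fd=fit(ru),fit(rl); mid=(plane(m,[(c,np.polyval(fu,c)) for c in (c0,c1)],.06)+plane(m,[(c,np.polyval(fd,c)) for c in (c0,c1)],.06))/2
    wd=plane(m,[(c0,np.polyval(fu,c0))],.06)-plane(m,[(c0,np.polyval(fd,c0))],.06)
    d=mid[0]-mid[1]; d/=np.linalg.norm(d); M=plane(m,[(L,np.polyval((fu+fd)/2,L))],.06)[0]
    print("flat",wd[0,0].round(4),"heading",np.degrees(np.arctan2(d[1],d[0])).round(1),"centre",(M-d*.0375).round(4))
E
python3 - <<'E'
from h import *
rel([]);print("z .034"); handles("wrist","pics/w7.png",z=.034)
m=manip.camera_model("top"); im=manip.snapshot("top"); cv2.imwrite("pics/top1.png",im[:,:,::-1])
for o in pots(im,m): print(o[0])
try:
    potfit(im,m,341,370,(158,165),(168,176),338.0); potfit(im,m,347,375,(197,205),(208,217),344.3)
except Exception as e: print(e)
E
```

```text
at [0.4663 0.294  0.1886] F [ 0.3 -1.  -0.9] w 0.0342
z .034
px [323. 168.] mid [0.4671 0.2932 0.034 ] LxW [0.0998 0.0165] ang -0.4
px [231. 165.] mid [0.4668 0.2005 0.034 ] LxW [0.0996 0.0176] ang -0.6
[339, 174, 32, 9, 255]
[345, 213, 35, 9, 240]
[343, 223, 32, 6, 151]
flat 0.0299 heading 94.6 centre [0.6061 0.0827 0.06  ]
flat 0.0313 heading 94.1 centre [0.5161 0.0685 0.06  ]
```

Both spatulas are home: same apparent length at z = 34 mm, at (0.467, 0.293) and (0.467, 0.2005). Now the pots. I'll lean the tool 45° so that a 90° swing about the closing line turns the mouth down.

```bash
cat >> h.py <<'E'
def pick(c,head,al=45,off=.010,back=0,g=.0647):
    h=np.radians(head); a=np.array([np.cos(h),np.sin(h),0]); t=np.radians(al)
    d=np.sin(t)*a-np.cos(t)*np.array([0,0,1]); R=tool(head-90,d); return np.array(c)-a*off+d*(g-back),R
def place(c,head,al=45,off=.010,g=.0647,dz=0):
    """c: peg axis point at board top; head: horizontal heading of the pot axis before the turn"""
    h=np.radians(head); a=np.array([np.cos(h),np.sin(h),0]); t=np.radians(al)
    d=-np.cos(t)*a-np.sin(t)*np.array([0,0,1]); R=tool(head-90,d); return np.array(c)+[0,0,.0375+off+dz]+d*g,R
E
python3 - <<'E'
from h import *
print(manip.sense()["q"].round(1))
p,R=pick([.5145,.0686,.03],94.2,back=.12); print(p)
rel([(p+[0,0,.12],R),(p,R)])
E
```

```text
[ 25.   16.8  93.4  -0.   69.9 -66.7]
[0.51809622 0.01962886 0.069103  ]
at [0.4635 0.2926 0.1851] F [-1.   0.5  0.1] w 0.0342
xyz cm [ -4.61 -27.45  -0.39] w [-34.3  35.7  82.6] rows 13.5
xyz cm [ -4.63 -27.44  11.61] w [-34.3  35.7  82.6] rows 13.5
```

Request:
apply_moves(targets=[{"x": -4.6,"y": -27.4,"z": -3,"wx": -34.3,"wy": 35.7,"wz": 82.6,"jaw": 0.13},{"x": -4.6,"y": -27.4,"z": -3,"wx": -34.3,"wy": 35.7,"wz": 82.6,"jaw": 0.13},{"x": -4.6,"y": -27.4,"z": -3,"wx": -34.3,"wy": 35.7,"wz": 82.6,"jaw": 0.13},{"x": -4.6,"y": -27.4,"z": -3,"wx": -34.3,"wy": 35.7,"wz": 82.6,"jaw": 0.13},{"x": -4.6,"y": -27.4,"z": -3,"wx": -34.3,"wy": 35.7,"wz": 82.6,"jaw": 0.13},{"x": -4.6,"y": -27.4,"z": -3,"wx": -34.3,"wy": 35.7,"wz": 82.6,"jaw": 0.13},{"x": -4.6,"y": -27.4,"z": -3,"wx": -34.3,"wy": 35.7,"wz": 82.6,"jaw": 0.13},{"x": -4.6,"y": -27.4,"z": -3,"wx": -34.3,"wy": 35.7,"wz": 82.6,"jaw": 0.13},{"x": -4.6,"y": -27.4,"z": -3,"wx": -34.3,"wy": 35.7,"wz": 82.6,"jaw": 0.13},{"x": -4.6,"y": -27.4,"z": -3,"wx": -34.3,"wy": 35.7,"wz": 82.6,"jaw": 0.13},{"x": -4.6,"y": -27.4,"z": -3,"wx": -34.3,"wy": 35.7,"wz": 82.6,"jaw": 0.13},{"x": -4.6,"y": -27.4,"z": -3,"wx": -34.3,"wy": 35.7,"wz": 82.6,"jaw": 0.13},{"x": -4.6,"y": -27.4,"z": -3,"wx": -34.3,"wy": 35.7,"wz": 82.6,"jaw": 0.13},{"x": -4.6,"y": -27.4,"z": -3,"wx": -34.3,"wy": 35.7,"wz": 82.6,"jaw": 0.13},{"x": -4.6,"y": -27.4,"z": -3,"wx": -34.3,"wy": 35.7,"wz": 82.6,"jaw": 0.13},{"x": -4.6,"y": -27.4,"z": -3,"wx": -34.3,"wy": 35.7,"wz": 82.6,"jaw": 0.13},{"x": -4.6,"y": -27.4,"z": -3,"wx": -34.3,"wy": 35.7,"wz": 82.6,"jaw": 0.13}])

```text
t: 17.67
tool_pos: [0.5186, 0.0208, 0.2155]
tool_rot: [[-0.053, 0.997, -0.053], [0.704, 0.075, 0.706], [0.708, 0.0, -0.706]]
contact_force: [-1.0, 0.3, 0.1]
width: 0.0743
grip_force: 0.0
```

```bash
python3 - <<'E'
from h import *
print(manip.sense()["q"].round(1))
m=manip.camera_model("top"); im=manip.snapshot("top"); cv2.imwrite("pics/top2.png",im[:,:,::-1])
g=cv2.cvtColor(im,cv2.COLOR_RGB2GRAY).astype(int); g0=cv2.cvtColor(cv2.imread("pics/top0.png"),cv2.COLOR_BGR2GRAY).astype(int)
print("A diff",abs(g-g0)[150:186,335:372].mean(),"B",abs(g-g0)[193:226,342:378].mean())
C=[.5145,.0686,.03]
for b in (.12,.03,0): rel([pick(C,94.2,back=b)])
E
```

```text
[-33.1  26.6  92.1  34.3  92.1 -45.8]
A diff 19.954204204204203 B 13.692760942760943
at [0.5188 0.0209 0.2159] F [ 1.7 -0.3  0.4] w 0.0744
xyz cm [-10.47  -0.09  10.29] w [-0.1 -0.   0.1] rows 3.5
at [0.5188 0.0209 0.2159] F [ 1.7 -0.3  0.4] w 0.0744
xyz cm [-10.47  -0.09  19.29] w [-0.1 -0.   0.1] rows 5.3
at [0.5188 0.0209 0.2159] F [ 1.7 -0.3  0.4] w 0.0744
xyz cm [-10.48  -0.08  22.29] w [-0.1 -0.   0.1] rows 5.9
```

```bash
python3 - <<'E'
from h import *
w=manip.snapshot("wrist")[:,:,::-1]; t=cv2.imread("pics/top2.png")[140:300,300:460]
cv2.imwrite("pics/c1.png",cv2.hconcat([cv2.resize(w,(480,300)),cv2.resize(t,(300,300),interpolation=2)]))
E
```

```text
(no output)
```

View pics/c1.png

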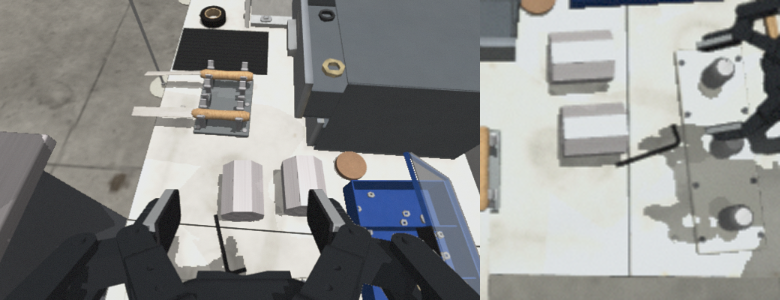

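The composite shows both spatulas in their clips and both pots still in place, A at top px (355,170) and B at (361,209). I'll refit the flats now that no shadow crosses them.

```bash
python3 - <<'E'
from h import *
m=manip.camera_model("top"); im=cv2.imread("pics/top2.png")[:,:,::-1].copy(); g=cv2.cvtColor(im,cv2.COLOR_RGB2GRAY)
for o in pots(im,m): print(o[0])
print(g[150:186,355].tolist(), g[192:228,360].tolist()); print(g[168,333:376].tolist(),g[206,338:382].tolist())
E
```

```text
[339, 173, 32, 10, 262]
[345, 213, 35, 9, 281]
[225, 224, 226, 224, 225, 223, 205, 182, 178, 179, 179, 184, 220, 224, 224, 225, 225, 223, 224, 225, 224, 224, 214, 165, 164, 166, 164, 165, 164, 165, 166, 163, 107, 85, 107, 130] [220, 222, 220, 206, 182, 178, 176, 171, 173, 180, 220, 225, 224, 225, 225, 225, 224, 227, 225, 225, 222, 162, 149, 153, 148, 149, 150, 153, 154, 146, 92, 111, 125, 123, 126, 124]
[222, 220, 170, 120, 126, 203, 223, 224, 225, 225, 225, 224, 225, 225, 226, 226, 224, 224, 226, 224, 223, 224, 224, 225, 224, 225, 227, 225, 224, 224, 224, 225, 225, 223, 224, 225, 226, 224, 226, 225, 225, 225, 225] [221, 220, 217, 167, 117, 112, 153, 211, 225, 224, 225, 225, 225, 225, 225, 224, 223, 224, 225, 225, 225, 224, 225, 225, 225, 225, 222, 225, 225, 225, 224, 225, 224, 224, 224, 224, 225, 224, 225, 221, 178, 166, 211, 223]
```

Nothing has moved, so I'll pick pot B.

Request:
apply_moves(targets=[{"x": -3.5,"y": -0.1,"z": 3.5,"wx": 0,"wy": 0,"wz": 0,"jaw": 0.13},{"x": -7,"y": -0.1,"z": 7,"wx": 0,"wy": 0,"wz": 0,"jaw": 0.13},{"x": -10.5,"y": -0.1,"z": 10.3,"wx": 0,"wy": 0,"wz": 0,"jaw": 0.13},{"x": -10.5,"y": -0.1,"z": 12,"wx": 0,"wy": 0,"wz": 0,"jaw": 0.13},{"x": -10.5,"y": -0.1,"z": 15,"wx": 0,"wy": 0,"wz": 0,"jaw": 0.13},{"x": -10.5,"y": -0.1,"z": 17,"wx": 0,"wy": 0,"wz": 0,"jaw": 0.13},{"x": -10.5,"y": -0.1,"z": 19,"wx": 0,"wy": 0,"wz": 0,"jaw": 0.13},{"x": -10.5,"y": -0.1,"z": 20.5,"wx": 0,"wy": 0,"wz": 0,"jaw": 0.13},{"x": -10.5,"y": -0.1,"z": 20.5,"wx": 0,"wy": 0,"wz": 0,"jaw": 0.13}])

```text
t: 18.52
tool_pos: [0.511, 0.0937, -0.0041]
tool_rot: [[-0.053, 0.997, -0.056], [0.704, 0.077, 0.706], [0.709, -0.002, -0.706]]
contact_force: [-0.9, -0.2, 1.0]
width: 0.0741
grip_force: 0.0
```

Request:
apply_moves(targets=[{"x": 0,"y": 0,"z": 1,"wx": 0,"wy": 0,"wz": 0,"jaw": 0.13},{"x": 0,"y": 0,"z": 1.6,"wx": 0,"wy": 0,"wz": 0,"jaw": 0.13},{"x": 0,"y": 0,"z": 1.6,"wx": 0,"wy": 0,"wz": 0,"jaw": 0.13}])

```text
t: 18.77
tool_pos: [0.512, 0.1028, -0.0144]
tool_rot: [[-0.054, 0.997, -0.052], [0.705, 0.075, 0.705], [0.707, 0.001, -0.707]]
contact_force: [0.7, -0.2, 0.1]
width: 0.0744
grip_force: 0.0
```

Request:
apply_moves(targets=[{"x": 0,"y": 0,"z": 0.1,"wx": 0,"wy": 0,"wz": 0,"jaw": 1},{"x": 0,"y": 0,"z": 0.1,"wx": 0,"wy": 0,"wz": 0,"jaw": 1},{"x": 0,"y": 0,"z": 0.1,"wx": 0,"wy": 0,"wz": 0,"jaw": 1},{"x": 0,"y": 0,"z": 0.1,"wx": 0,"wy": 0,"wz": 0,"jaw": 1},{"x": 0,"y": 0,"z": 0.1,"wx": 0,"wy": 0,"wz": 0,"jaw": 1}])

```text
t: 19.18
tool_pos: [0.5125, 0.1026, -0.0145]
tool_rot: [[-0.053, 0.997, -0.05], [0.705, 0.073, 0.705], [0.707, 0.002, -0.707]]
contact_force: [-0.1, -0.7, 4.4]
width: 0.0593
grip_force: 63.5
```

```bash
python3 - <<'E'
from h import *
s=manip.sense(); h=np.radians(94.2); a=np.array([np.cos(h),np.sin(h),0]); d=s["tool_rot"][:,2]; v=s["tool_pos"]-np.array([.5145,.0686,.03])
A=np.c_[a,[0,0,1]]; 
# v = -a*off + d*g
sol=np.linalg.lstsq(np.c_[-a,d],v,rcond=None)[0]; print("off,g",sol,s["q"].round(1))
rel([(s["tool_pos"]+[0,0,.19],s["tool_rot"])]+[place([x,y,.01],94.2,off=sol[0],g=sol[1],dz=.12) for x,y in ((.4095,-.1004),(.5846,-.0833))])
E
```

```text
off,g [0.01050844 0.06294827] [-26.4  44.3 103.8  42.   65.8 -60.2]
at [ 0.5125  0.1026 -0.0145] F [-0.1 -0.7  4.4] w 0.0593
xyz cm [ 13.44   0.04 -13.43] w [0. 0. 0.] rows 4.6
xyz cm [ -6.44 -11.73 -27.41] w [  0.1 -90.   -0. ] rows 12.6
xyz cm [ -6.17   5.86 -27.08] w [  0.1 -90.   -0. ] rows 12.6
```

Request:
apply_moves(targets=[{"x": 1,"y": 0,"z": -1,"wx": 0,"wy": 0,"wz": 0,"jaw": 1},{"x": 3,"y": 0,"z": -3,"wx": 0,"wy": 0,"wz": 0,"jaw": 1},{"x": 6,"y": 0,"z": -6,"wx": 0,"wy": 0,"wz": 0,"jaw": 1},{"x": 9,"y": 0,"z": -9,"wx": 0,"wy": 0,"wz": 0,"jaw": 1},{"x": 12,"y": 0,"z": -12,"wx": 0,"wy": 0,"wz": 0,"jaw": 1},{"x": 12,"y": 0,"z": -14,"wx": 0,"wy": -7,"wz": 0,"jaw": 1},{"x": 12,"y": 0,"z": -16,"wx": 0,"wy": -14,"wz": 0,"jaw": 1},{"x": 11,"y": -1,"z": -18,"wx": 0,"wy": -21,"wz": 0,"jaw": 1},{"x": 9,"y": -3,"z": -20,"wx": 0,"wy": -28,"wz": 0,"jaw": 1},{"x": 7,"y": -5,"z": -22,"wx": 0,"wy": -35,"wz": 0,"jaw": 1},{"x": 5,"y": -7,"z": -24,"wx": 0,"wy": -42,"wz": 0,"jaw": 1},{"x": 3,"y": -9,"z": -26,"wx": 0,"wy": -49,"wz": 0,"jaw": 1},{"x": 1,"y": -11,"z": -27.4,"wx": 0,"wy": -56,"wz": 0,"jaw": 1},{"x": -1,"y": -11.7,"z": -27.4,"wx": 0,"wy": -63,"wz": 0,"jaw": 1},{"x": -3,"y": -11.7,"z": -27.4,"wx": 0,"wy": -70,"wz": 0,"jaw": 1},{"x": -4.5,"y": -11.7,"z": -27.4,"wx": 0,"wy": -77,"wz": 0,"jaw": 1},{"x": -5.5,"y": -11.7,"z": -27.4,"wx": 0,"wy": -84,"wz": 0,"jaw": 1},{"x": -6.4,"y": -11.7,"z": -27.4,"wx": 0,"wy": -90,"wz": 0,"jaw": 1},{"x": -6.4,"y": -11.7,"z": -27.4,"wx": 0,"wy": -90,"wz": 0,"jaw": 1},{"x": -6.4,"y": -11.7,"z": -27.4,"wx": 0,"wy": -90,"wz": 0,"jaw": 1}])

```text
t: 20.85
tool_pos: [0.4115, -0.1432, 0.1321]
tool_rot: [[-0.056, 0.997, 0.052], [0.704, 0.076, -0.706], [-0.708, -0.003, -0.706]]
contact_force: [-0.3, -0.1, -0.2]
width: 0.0596
grip_force: 63.7
```

```bash
python3 - <<'E'
from h import *
s=manip.sense(); print(s["q"].round(1),s["grip_force"])
for dz in (.12,.02,.0): rel([place([.4096,-.1003,.01],94.2,off=.0105,g=.063,dz=dz)])
E
```

```text
[ 11.2  22.2 119.5 -54.3  59.9  44.5] 63.71567192603834
at [ 0.4115 -0.1432  0.1321] F [-0.3 -0.1 -0.2] w 0.0596
xyz cm [-0.21  0.13  0.02] w [-0.   0.1  0.2] rows 0.1
at [ 0.4115 -0.1432  0.1321] F [-0.3 -0.1 -0.2] w 0.0596
xyz cm [6.87 0.16 7.08] w [-0.   0.1  0.2] rows 2.4
at [ 0.4115 -0.1432  0.1321] F [-0.3 -0.1 -0.2] w 0.0596
xyz cm [8.28 0.16 8.5 ] w [-0.   0.1  0.2] rows 2.8
```

Joint 4 is near its limit here, so peg 3 isn't usable this way. The pot is symmetric, so I'll yaw it 30° and use peg 1 instead.

```bash
python3 - <<'E'
from h import *
for dz in (.12,.02): rel([place([.5848,-.0831,.01],124.2,off=.0105,g=.063,dz=dz)])
E
```

```text
at [ 0.4115 -0.1432  0.1321] F [-0.3 -0.1 -0.2] w 0.0596
xyz cm [ 0.43 19.96 -0.71] w [-21.2   0.  -21. ] rows 4.8
at [ 0.4115 -0.1432  0.1321] F [-0.3 -0.1 -0.2] w 0.0596
xyz cm [ 7.52 19.98  6.35] w [-21.2   0.  -21. ] rows 5.3
```

Request:
apply_moves(targets=[{"x": 0,"y": 4,"z": -1,"wx": -4,"wy": 0,"wz": -4,"jaw": 1},{"x": 0,"y": 8,"z": -1,"wx": -8,"wy": 0,"wz": -8,"jaw": 1},{"x": 0,"y": 12,"z": -1,"wx": -12,"wy": 0,"wz": -12,"jaw": 1},{"x": 0.4,"y": 16,"z": -0.7,"wx": -16,"wy": 0,"wz": -16,"jaw": 1},{"x": 0.4,"y": 20,"z": -0.7,"wx": -21.2,"wy": 0,"wz": -21,"jaw": 1},{"x": 0.4,"y": 20,"z": -0.7,"wx": -21.2,"wy": 0,"wz": -21,"jaw": 1},{"x": 0.4,"y": 20,"z": -0.7,"wx": -21.2,"wy": 0,"wz": -21,"jaw": 1},{"x": 0.4,"y": 20,"z": -0.7,"wx": -21.2,"wy": 0,"wz": -21,"jaw": 1}])

```text
t: 21.52
tool_pos: [0.6187, -0.1122, 0.1648]
tool_rot: [[-0.419, 0.84, 0.345], [0.633, 0.543, -0.552], [-0.651, -0.013, -0.759]]
contact_force: [-0.5, -0.4, -0.7]
width: 0.0591
grip_force: 64.1
```

```bash
python3 - <<'E'
from h import *
s=manip.sense(); print(s["q"].round(1))
for dz in (.12,.06,.02,.003): rel([place([.5848,-.0831,.01],124.2,off=.0105,g=.063,dz=dz)])
w=manip.snapshot("scene")[:,:,::-1]; cv2.imwrite("pics/s3.png",w)
E
```

```text
[  5.5  21.  108.  -55.1  45.3  10.7]
at [ 0.6187 -0.1122  0.1648] F [-0.5 -0.4 -0.7] w 0.0591
xyz cm [ 1.92 -1.12  2.5 ] w [-1.4 -4.4 -0.5] rows 0.8
at [ 0.6187 -0.1122  0.1648] F [-0.5 -0.4 -0.7] w 0.0591
xyz cm [ 5.83 -1.04  7.05] w [-1.4 -4.4 -0.5] rows 2.2
at [ 0.6187 -0.1122  0.1648] F [-0.5 -0.4 -0.7] w 0.0591
xyz cm [ 8.43 -0.99 10.09] w [-1.4 -4.4 -0.5] rows 3.2
at [ 0.6187 -0.1122  0.1648] F [-0.5 -0.4 -0.7] w 0.0591
xyz cm [ 9.54 -0.97 11.38] w [-1.4 -4.4 -0.5] rows 3.6
```

Yawing that way brings the tool closer to the forearm line, which makes it worse. The other way (heading about 64°) lowers joint 4, and then peg 3 is comfortable.

```bash
python3 - <<'E'
from h import *
s=manip.sense(); c=dict(s); c["tool_pos"],c["tool_rot"]=place([.5848,-.0831,.01],124.2,off=.0105,g=.063,dz=.12)
T=[place([.4096,-.1003,.01],64.2,off=.0105,g=.063,dz=.14)]
rel(T,c); rel(T,s)
E
```

```text
at [ 0.6098 -0.1199  0.1335] F [ 0.1 -0.1 -0.3] w 0.0594
xyz cm [  6.12 -19.32  -8.95] w [42.4 -0.  42.4] rows 8.4
at [ 0.6182 -0.1118  0.1641] F [ 0.1 -0.1 -0.3] w 0.0594
xyz cm [  8.47 -20.68  -5.47] w [39.4 -3.6 43.6] rows 8.2
```

Request:
apply_moves(targets=[{"x": 1,"y": -2.5,"z": -2,"wx": 5,"wy": 0,"wz": 5,"jaw": 1},{"x": 2,"y": -5,"z": -4,"wx": 10,"wy": 0,"wz": 10,"jaw": 1},{"x": 3,"y": -8,"z": -5,"wx": 15,"wy": 0,"wz": 15,"jaw": 1},{"x": 4,"y": -11,"z": -6,"wx": 20,"wy": 0,"wz": 20,"jaw": 1},{"x": 4.5,"y": -14,"z": -7,"wx": 25,"wy": 0,"wz": 25,"jaw": 1},{"x": 5,"y": -16.5,"z": -8,"wx": 30,"wy": 0,"wz": 30,"jaw": 1},{"x": 5.5,"y": -18,"z": -8.5,"wx": 35,"wy": 0,"wz": 35,"jaw": 1},{"x": 6.1,"y": -19.3,"z": -9,"wx": 40,"wy": 0,"wz": 40,"jaw": 1},{"x": 6.1,"y": -19.3,"z": -9,"wx": 42.4,"wy": 0,"wz": 42.4,"jaw": 1},{"x": 6.1,"y": -19.3,"z": -9,"wx": 42.4,"wy": 0,"wz": 42.4,"jaw": 1},{"x": 6.1,"y": -19.3,"z": -9,"wx": 42.4,"wy": 0,"wz": 42.4,"jaw": 1},{"x": 6.1,"y": -19.3,"z": -9,"wx": 42.4,"wy": 0,"wz": 42.4,"jaw": 1}])

```text
t: 22.57
tool_pos: [0.4004, -0.1279, 0.1948]
tool_rot: [[0.28, 0.891, -0.358], [0.671, -0.449, -0.591], [-0.687, -0.075, -0.723]]
contact_force: [0.2, 0.1, -1.1]
width: 0.0591
grip_force: 64.4
```

```bash
python3 - <<'E'
from h import *
s=manip.sense(); print(s["q"].round(1))
for dz in (.14,.065,.02,.003): rel([place([.4096,-.1003,.01],64.2,off=.0105,g=.063,dz=dz)])
E
```

```text
[  4.8  24.5  98.6 -34.   86.9  41. ]
at [ 0.4004 -0.1279  0.1948] F [ 0.2  0.1 -1.1] w 0.0591
xyz cm [ 1.72 -0.03  4.09] w [-3.7 -1.5  2.3] rows 1.1
at [ 0.4004 -0.1279  0.1948] F [ 0.2  0.1 -1.1] w 0.0591
xyz cm [6.87 0.53 9.52] w [-3.7 -1.5  2.3] rows 2.8
at [ 0.4004 -0.1279  0.1948] F [ 0.2  0.1 -1.1] w 0.0591
xyz cm [ 9.96  0.86 12.77] w [-3.7 -1.5  2.3] rows 3.9
at [ 0.4004 -0.1279  0.1948] F [ 0.2  0.1 -1.1] w 0.0591
xyz cm [11.13  0.99 14.  ] w [-3.7 -1.5  2.3] rows 4.3
```

Request:
apply_moves(targets=[{"x": 1.7,"y": 0,"z": 4.1,"wx": -3.7,"wy": -1.5,"wz": 2.3,"jaw": 1},{"x": 1.7,"y": 0,"z": 4.1,"wx": -3.7,"wy": -1.5,"wz": 2.3,"jaw": 1},{"x": 1.7,"y": 0,"z": 4.1,"wx": -3.7,"wy": -1.5,"wz": 2.3,"jaw": 1},{"x": 1.7,"y": 0,"z": 4.1,"wx": -3.7,"wy": -1.5,"wz": 2.3,"jaw": 1}])

```text
t: 22.9
tool_pos: [0.3912, -0.1407, 0.1544]
tool_rot: [[0.307, 0.9, -0.309], [0.637, -0.435, -0.636], [-0.707, -0.001, -0.707]]
contact_force: [0.5, 0.3, -1.5]
width: 0.0595
grip_force: 64.4
```

```bash
python3 - <<'E'
from h import *
s=manip.sense(); print(s["q"].round(1))
for dz in (.14,.075,.02,.003): rel([place([.4096,-.1003,.01],64.2,off=.0105,g=.063,dz=dz)])
w=manip.snapshot("wrist")[:,:,::-1]; sc=manip.snapshot("scene")[:,:,::-1]; cv2.imwrite("pics/s4.png",sc); cv2.imwrite("pics/w8.png",w)
ms=manip.camera_model("scene"); p=s["tool_pos"]-.063*s["tool_rot"][:,2]; print("grasp px",proj(ms,[p,p-[0,0,.048],p+[0,0,.027],[.4096,-.1003,.07],[.4096,-.1003,.01]]).round(1).tolist())
E
```

```text
[  5.7  26.5 104.3 -37.8  79.5  48.9]
at [ 0.3912 -0.1407  0.1544] F [ 0.5  0.3 -1.5] w 0.0595
xyz cm [ 0.05 -0.1   0.08] w [-0.  0.  0.] rows 0.0
at [ 0.3912 -0.1407  0.1544] F [ 0.5  0.3 -1.5] w 0.0595
xyz cm [ 4.65 -0.09  4.67] w [-0.  0.  0.] rows 1.6
at [ 0.3912 -0.1407  0.1544] F [ 0.5  0.3 -1.5] w 0.0595
xyz cm [ 8.54 -0.09  8.56] w [-0.  0.  0.] rows 2.9
at [ 0.3912 -0.1407  0.1544] F [ 0.5  0.3 -1.5] w 0.0595
xyz cm [ 9.74 -0.09  9.76] w [-0.  0.  0.] rows 3.3
grasp px [[353.0, 276.0], [350.9, 291.0], [354.4, 266.7], [347.2, 312.8], [345.3, 326.4]]
```

Request:
apply_moves(targets=[{"x": 2.5,"y": -0.1,"z": 2.5,"wx": 0,"wy": 0,"wz": 0,"jaw": 1},{"x": 4.6,"y": -0.1,"z": 4.6,"wx": 0,"wy": 0,"wz": 0,"jaw": 1},{"x": 5.2,"y": -0.1,"z": 5.2,"wx": 0,"wy": 0,"wz": 0,"jaw": 1},{"x": 5.8,"y": -0.1,"z": 5.8,"wx": 0,"wy": 0,"wz": 0,"jaw": 1},{"x": 6.3,"y": -0.1,"z": 6.3,"wx": 0,"wy": 0,"wz": 0,"jaw": 1},{"x": 6.3,"y": -0.1,"z": 6.3,"wx": 0,"wy": 0,"wz": 0,"jaw": 1}])

```text
t: 23.5
tool_pos: [0.3911, -0.1405, 0.0644]
tool_rot: [[0.309, 0.9, -0.308], [0.636, -0.437, -0.636], [-0.707, 0.001, -0.707]]
contact_force: [0.0, 0.2, -1.2]
width: 0.0591
grip_force: 64.6
```

Request:
apply_moves(targets=[{"x": 0.8,"y": 0,"z": 0.8,"wx": 0,"wy": 0,"wz": 0,"jaw": 1},{"x": 1.6,"y": 0,"z": 1.6,"wx": 0,"wy": 0,"wz": 0,"jaw": 1},{"x": 2.3,"y": 0,"z": 2.3,"wx": 0,"wy": 0,"wz": 0,"jaw": 1},{"x": 3,"y": 0,"z": 3,"wx": 0,"wy": 0,"wz": 0,"jaw": 1},{"x": 3.3,"y": 0,"z": 3.3,"wx": 0,"wy": 0,"wz": 0,"jaw": 1},{"x": 3.3,"y": 0,"z": 3.3,"wx": 0,"wy": 0,"wz": 0,"jaw": 1}])

```text
t: 24.0
tool_pos: [0.3897, -0.1405, 0.0167]
tool_rot: [[0.308, 0.9, -0.31], [0.636, -0.437, -0.636], [-0.708, -0.001, -0.707]]
contact_force: [-0.4, 0.3, -1.0]
width: 0.0597
grip_force: 64.6
```

```bash
python3 - <<'E'
from h import *
s=manip.sense(); print(s["q"].round(1))
for dz in (.003,0): rel([place([.4096,-.1003,.01],64.2,off=.0105,g=.063,dz=dz)])
E
```

```text
[  5.7  40.  108.1 -41.1  66.2  60.4]
at [ 0.3897 -0.1405  0.0167] F [-0.4  0.3 -1. ] w 0.0597
xyz cm [ 0.04  0.04 -0.01] w [-0.1  0.  -0. ] rows 0.0
at [ 0.3897 -0.1405  0.0167] F [-0.4  0.3 -1. ] w 0.0597
xyz cm [0.25 0.04 0.21] w [-0.1  0.  -0. ] rows 0.1
```

Request:
apply_moves(targets=[{"x": 0.2,"y": 0,"z": 0.2,"wx": 0,"wy": 0,"wz": 0,"jaw": 1},{"x": 0.3,"y": 0,"z": 0.3,"wx": 0,"wy": 0,"wz": 0,"jaw": 1},{"x": 0.3,"y": 0,"z": 0.3,"wx": 0,"wy": 0,"wz": 0,"jaw": 1}])

```text
t: 24.25
tool_pos: [0.3905, -0.1405, 0.0135]
tool_rot: [[0.309, 0.9, -0.308], [0.636, -0.437, -0.636], [-0.707, 0.001, -0.707]]
contact_force: [-0.6, 0.5, -1.0]
width: 0.0591
grip_force: 64.6
```

Request:
apply_moves(targets=[{"x": 0,"y": 0,"z": 0,"wx": 0,"wy": 0,"wz": 0,"jaw": 0.08},{"x": 0,"y": 0,"z": 0,"wx": 0,"wy": 0,"wz": 0,"jaw": 0.08},{"x": 0,"y": 0,"z": 0,"wx": 0,"wy": 0,"wz": 0,"jaw": 0.08},{"x": 0,"y": 0,"z": 0,"wx": 0,"wy": 0,"wz": 0,"jaw": 0.08},{"x": 0,"y": 0,"z": -2,"wx": 0,"wy": 0,"wz": 0,"jaw": 0.08},{"x": 0,"y": 0,"z": -5,"wx": 0,"wy": 0,"wz": 0,"jaw": 0.08},{"x": 0,"y": 0,"z": -9,"wx": 0,"wy": 0,"wz": 0,"jaw": 0.08},{"x": 0,"y": 0,"z": -13,"wx": 0,"wy": 0,"wz": 0,"jaw": 0.08},{"x": -2,"y": 0,"z": -16,"wx": 0,"wy": 0,"wz": 0,"jaw": 0.08},{"x": -4,"y": 0,"z": -18,"wx": 0,"wy": 0,"wz": 0,"jaw": 0.08},{"x": -4,"y": 0,"z": -18,"wx": 0,"wy": 0,"wz": 0,"jaw": 0.08},{"x": -4,"y": 0,"z": -18,"wx": 0,"wy": 0,"wz": 0,"jaw": 0.08}])

```text
t: 25.25
tool_pos: [0.4345, -0.051, 0.1703]
tool_rot: [[0.312, 0.9, -0.305], [0.637, -0.436, -0.636], [-0.705, 0.004, -0.709]]
contact_force: [-0.0, 0.3, -1.1]
width: 0.0785
grip_force: 0.0
```

```bash
python3 - <<'E'
from h import *
s=manip.sense(); print(s["q"].round(1)); rel([pick([.6048,.0827,.03],94.1,back=.12)])
im=manip.snapshot("top"); cv2.imwrite("pics/top3.png",im[:,:,::-1]); g=cv2.cvtColor(im,cv2.COLOR_RGB2GRAY)
print(g[150:186,355].tolist(),g[168,330:376].tolist())
sc=manip.snapshot("scene"); cv2.imwrite("pics/s5.png",sc[:,:,::-1])
m=manip.camera_model("top"); ms=manip.camera_model("scene")
print("expected foot-face centre px",proj(m,[[.4096,-.1003,.085]]),proj(ms,[[.4096,-.1003,.085]]))
E
```

```text
[ 14.   29.4  95.  -32.9  88.4  50.8]
at [ 0.4345 -0.051   0.1703] F [-0.   0.3 -1.1] w 0.0785
xyz cm [17.94 11.9  -3.52] w [  0.3  87.6 -33.2] rows 13.1
[64, 67, 65, 65, 65, 69, 64, 67, 67, 66, 64, 68, 69, 68, 68, 70, 68, 66, 64, 65, 68, 69, 69, 64, 65, 67, 67, 66, 66, 64, 67, 68, 67, 69, 64, 60] [83, 83, 86, 84, 81, 84, 86, 88, 80, 69, 65, 70, 68, 66, 66, 67, 67, 69, 69, 70, 66, 67, 67, 67, 67, 64, 69, 66, 65, 68, 67, 69, 66, 67, 66, 67, 65, 67, 72, 74, 76, 79, 77, 76, 77, 74]
expected foot-face centre px [[442.44707637 255.10358737]] [[347.73725075 309.04700181]]
```

```bash
python3 - <<'E'
from h import *
p,R=pick([.6048,.0827,.03],94.1,back=.12); rel([(p+[0,-.03,.13],R)])
E
```

```text
at [ 0.4328 -0.0516  0.1686] F [ 0.2 -0.2  0.3] w 0.0783
xyz cm [  6.78  13.37 -11.1 ] w [ -0.   87.7 -33.3] rows 13.1
```

Request:
apply_moves(targets=[{"x": 1,"y": 1,"z": -4,"wx": 0,"wy": 0,"wz": 0,"jaw": 0.08},{"x": 2,"y": 3,"z": -7,"wx": 0,"wy": 6.5,"wz": -2.5,"jaw": 0.08},{"x": 3,"y": 5,"z": -9,"wx": 0,"wy": 13,"wz": -5,"jaw": 0.08},{"x": 4,"y": 7,"z": -10,"wx": 0,"wy": 19.5,"wz": -7.5,"jaw": 0.08},{"x": 5,"y": 9,"z": -11,"wx": 0,"wy": 26,"wz": -10,"jaw": 0.08},{"x": 6,"y": 11,"z": -11,"wx": 0,"wy": 32.5,"wz": -12.4,"jaw": 0.08},{"x": 6.8,"y": 13.4,"z": -11,"wx": 0,"wy": 39,"wz": -14.8,"jaw": 0.08},{"x": 6.8,"y": 13.4,"z": -11,"wx": 0,"wy": 45.5,"wz": -17.3,"jaw": 0.08},{"x": 6.8,"y": 13.4,"z": -11,"wx": 0,"wy": 52,"wz": -19.8,"jaw": 0.08},{"x": 6.8,"y": 13.4,"z": -11,"wx": 0,"wy": 58.5,"wz": -22.2,"jaw": 0.08},{"x": 6.8,"y": 13.4,"z": -11,"wx": 0,"wy": 65,"wz": -24.7,"jaw": 0.08},{"x": 6.8,"y": 13.4,"z": -11,"wx": 0,"wy": 71.5,"wz": -27.2,"jaw": 0.08},{"x": 6.8,"y": 13.4,"z": -11,"wx": 0,"wy": 78,"wz": -29.6,"jaw": 0.08},{"x": 6.8,"y": 13.4,"z": -11,"wx": 0,"wy": 84.5,"wz": -32,"jaw": 0.08},{"x": 6.8,"y": 13.4,"z": -11,"wx": 0,"wy": 87.7,"wz": -33.3,"jaw": 0.08},{"x": 6.8,"y": 13.4,"z": -11,"wx": 0,"wy": 87.7,"wz": -33.3,"jaw": 0.08},{"x": 6.8,"y": 13.4,"z": -11,"wx": 0,"wy": 87.7,"wz": -33.3,"jaw": 0.08},{"x": 6.8,"y": 13.4,"z": -11,"wx": 0,"wy": 87.7,"wz": -33.3,"jaw": 0.08}])

```text
t: 26.85
tool_pos: [0.6088, 0.0037, 0.1984]
tool_rot: [[-0.05, 0.997, -0.052], [0.706, 0.072, 0.704], [0.706, -0.001, -0.708]]
contact_force: [-0.1, 0.8, 1.6]
width: 0.0786
grip_force: 0.0
```

```bash
python3 - <<'E'
from h import *
s=manip.sense(); print(s["q"].round(1))
m=manip.camera_model("top"); im=manip.snapshot("top"); cv2.imwrite("pics/top4.png",im[:,:,::-1]); g=cv2.cvtColor(im,cv2.COLOR_RGB2GRAY)
for c in (345,355,365): print(g[150:186,c].tolist())
print(g[168,330:376].tolist())
for r in range(236,276,3): print(r,g[r,412:470:2].tolist())
for b in (.12,0): rel([pick([.6048,.0827,.03],94.1,back=b)])
E
```

```text
[-30.1  34.   80.8  35.8  93.7 -41.2]
[232, 232, 233, 232, 233, 233, 230, 197, 191, 187, 184, 183, 213, 230, 232, 232, 232, 233, 233, 233, 232, 232, 230, 204, 166, 160, 160, 156, 161, 159, 159, 160, 141, 92, 86, 125]
[232, 234, 231, 232, 232, 230, 216, 195, 188, 187, 190, 201, 227, 232, 232, 233, 232, 232, 233, 233, 232, 231, 223, 162, 160, 160, 159, 158, 161, 163, 162, 157, 110, 85, 102, 122]
[232, 232, 232, 233, 231, 225, 199, 189, 188, 189, 194, 215, 231, 231, 231, 232, 231, 232, 232, 234, 232, 230, 202, 174, 163, 160, 159, 158, 162, 161, 160, 137, 90, 92, 120, 124]
[232, 230, 232, 232, 229, 182, 128, 133, 214, 231, 232, 232, 232, 232, 233, 233, 231, 233, 231, 232, 233, 232, 233, 232, 231, 233, 233, 232, 232, 232, 233, 233, 232, 232, 233, 232, 232, 232, 232, 233, 233, 231, 232, 231, 231, 231]
236 [206, 227, 228, 229, 229, 229, 230, 230, 231, 229, 230, 231, 231, 231, 230, 232, 151, 116, 209, 230, 163, 149, 146, 146, 148, 151, 153, 154, 150]
239 [179, 149, 166, 230, 230, 230, 230, 231, 230, 230, 230, 230, 231, 231, 231, 231, 232, 229, 225, 222, 151, 150, 151, 151, 153, 157, 155, 156
[... 1182 characters left out ...]
 89, 112, 190, 227, 230, 230, 182, 54, 48, 46, 54, 50, 46, 50, 51, 46, 53, 51, 50, 51]
269 [232, 225, 211, 189, 153, 160, 159, 159, 141, 104, 89, 91, 96, 107, 78, 51, 48, 50, 61, 54, 48, 52, 49, 53, 48, 53, 48, 50, 51]
272 [232, 226, 201, 231, 183, 159, 161, 159, 157, 159, 155, 156, 104, 51, 54, 51, 51, 66, 99, 52, 52, 51, 52, 51, 48, 50, 50, 48, 50]
275 [231, 231, 181, 189, 181, 142, 144, 160, 157, 157, 143, 68, 53, 55, 53, 54, 54, 64, 52, 54, 52, 54, 49, 52, 51, 53, 53, 49, 48]
at [0.609  0.0041 0.1991] F [ 0.8  0.1 -0.4] w 0.079
xyz cm [-7.08  0.15 11.3 ] w [-0.1  0.1  0.1] rows 3.2
at [0.609  0.0041 0.1991] F [ 0.8  0.1 -0.4] w 0.079
xyz cm [-7.05  0.16 23.3 ] w [-0.1  0.1  0.1] rows 5.8
```

Pot B's foot face is centred at top px (441,255), against an expected (442,255), so it is home on peg 3. Pot A hasn't moved, so I'll pick it.

Request:
apply_moves(targets=[{"x": -2.4,"y": 0.15,"z": 3.7,"wx": 0,"wy": 0,"wz": 0,"jaw": 0.08},{"x": -4.8,"y": 0.15,"z": 7.5,"wx": 0,"wy": 0,"wz": 0,"jaw": 0.08},{"x": -7.1,"y": 0.15,"z": 11.3,"wx": 0,"wy": 0,"wz": 0,"jaw": 0.08},{"x": -7.1,"y": 0.15,"z": 13.5,"wx": 0,"wy": 0,"wz": 0,"jaw": 0.08},{"x": -7.1,"y": 0.15,"z": 16,"wx": 0,"wy": 0,"wz": 0,"jaw": 0.08},{"x": -7.1,"y": 0.15,"z": 18.5,"wx": 0,"wy": 0,"wz": 0,"jaw": 0.08},{"x": -7.1,"y": 0.15,"z": 20.5,"wx": 0,"wy": 0,"wz": 0,"jaw": 0.08},{"x": -7.1,"y": 0.15,"z": 22,"wx": 0,"wy": 0,"wz": 0,"jaw": 0.08},{"x": -7.1,"y": 0.15,"z": 23.1,"wx": 0,"wy": 0,"wz": 0,"jaw": 0.08},{"x": -7.1,"y": 0.15,"z": 23.1,"wx": 0,"wy": 0,"wz": 0,"jaw": 0.08},{"x": -7.1,"y": 0.15,"z": 23.1,"wx": 0,"wy": 0,"wz": 0,"jaw": 0.08}])

```text
t: 27.82
tool_pos: [0.6027, 0.1165, -0.0142]
tool_rot: [[-0.053, 0.997, -0.051], [0.706, 0.074, 0.704], [0.706, 0.001, -0.708]]
contact_force: [0.3, -0.4, -0.0]
width: 0.0787
grip_force: 0.0
```

Request:
apply_moves(targets=[{"x": 0,"y": 0,"z": 0,"wx": 0,"wy": 0,"wz": 0,"jaw": 1},{"x": 0,"y": 0,"z": 0,"wx": 0,"wy": 0,"wz": 0,"jaw": 1},{"x": 0,"y": 0,"z": 0,"wx": 0,"wy": 0,"wz": 0,"jaw": 1},{"x": 0,"y": 0,"z": 0,"wx": 0,"wy": 0,"wz": 0,"jaw": 1},{"x": 0,"y": 0,"z": 0,"wx": 0,"wy": 0,"wz": 0,"jaw": 1},{"x": 0,"y": 0,"z": 0,"wx": 0,"wy": 0,"wz": 0,"jaw": 1}])

```text
t: 28.32
tool_pos: [0.6037, 0.115, -0.0136]
tool_rot: [[-0.052, 0.997, -0.048], [0.706, 0.071, 0.705], [0.706, 0.003, -0.708]]
contact_force: [0.9, -3.7, 6.4]
width: 0.0594
grip_force: 64.6
```

```bash
python3 - <<'E'
from h import *
s=manip.sense(); h=np.radians(94.1); a=np.array([np.cos(h),np.sin(h),0]); d=s["tool_rot"][:,2]
sol=np.linalg.lstsq(np.c_[-a,d],s["tool_pos"]-np.array([.6048,.0827,.03]),rcond=None)[0]; print("off,g",sol,s["q"].round(1))
rel([place([.5848,-.0831,.01],64.1,off=sol[0],g=sol[1],dz=.14),place([.5848,-.0831,.01],74.1,off=sol[0],g=sol[1],dz=.14)])
E
```

```text
off,g [0.01126149 0.06162962] [-21.8  47.3  92.4  42.6  70.  -51.9]
at [ 0.6037  0.115  -0.0136] F [ 0.9 -3.7  6.4] w 0.0594
xyz cm [ -4.63  -5.43 -28.49] w [  0.2 -87.7  33.2] rows 13.1
xyz cm [ -4.86  -4.74 -28.71] w [  0.2 -89.   22.2] rows 12.8
```

Request:
apply_moves(targets=[{"x": 1,"y": 0,"z": -1,"wx": 0,"wy": 0,"wz": 0,"jaw": 1},{"x": 3,"y": 0,"z": -3,"wx": 0,"wy": 0,"wz": 0,"jaw": 1},{"x": 6,"y": 0,"z": -6,"wx": 0,"wy": 0,"wz": 0,"jaw": 1},{"x": 9,"y": 0,"z": -9,"wx": 0,"wy": 0,"wz": 0,"jaw": 1},{"x": 11,"y": 0,"z": -12,"wx": 0,"wy": 0,"wz": 0,"jaw": 1},{"x": 12,"y": 0,"z": -14,"wx": 0,"wy": -6,"wz": 2.3,"jaw": 1},{"x": 12,"y": 0,"z": -16,"wx": 0,"wy": -12,"wz": 4.6,"jaw": 1},{"x": 11,"y": -0.5,"z": -18,"wx": 0,"wy": -18,"wz": 6.9,"jaw": 1},{"x": 9,"y": -1,"z": -20,"wx": 0,"wy": -24,"wz": 9.1,"jaw": 1},{"x": 7,"y": -2,"z": -22,"wx": 0,"wy": -30,"wz": 11.4,"jaw": 1},{"x": 5,"y": -3,"z": -24,"wx": 0,"wy": -36,"wz": 13.7,"jaw": 1},{"x": 3,"y": -4,"z": -26,"wx": 0,"wy": -42,"wz": 16,"jaw": 1},{"x": 1,"y": -5,"z": -28,"wx": 0,"wy": -48,"wz": 18.2,"jaw": 1},{"x": -1,"y": -5.4,"z": -28.5,"wx": 0,"wy": -54,"wz": 20.5,"jaw": 1},{"x": -2,"y": -5.4,"z": -28.5,"wx": 0,"wy": -60,"wz": 22.8,"jaw": 1},{"x": -3,"y": -5.4,"z": -28.5,"wx": 0,"wy": -66,"wz": 25,"jaw": 1},{"x": -4,"y": -5.4,"z": -28.5,"wx": 0,"wy": -72,"wz": 27.3,"jaw": 1},{"x": -4.6,"y": -5.4,"z": -28.5,"wx": 0,"wy": -78,"wz": 29.6,"jaw": 1},{"x": -4.6,"y": -5.4,"z": -28.5,"wx": 0,"wy": -84,"wz": 31.8,"jaw": 1},{"x": -4.6,"y": -5.4,"z": -28.5,"wx": 0,"wy": -87.7,"wz": 33.2,"jaw": 1}])

```text
t: 29.98
tool_pos: [0.565, -0.1201, 0.1542]
tool_rot: [[0.308, 0.9, -0.309], [0.633, -0.436, -0.64], [-0.71, 0.002, -0.704]]
contact_force: [0.4, -0.5, -1.5]
width: 0.0591
grip_force: 64.6
```

```bash
python3 - <<'E'
from h import *
s=manip.sense(); print(s["q"].round(1))
for dz in (.14,.05,.003): rel([place([.5848,-.0831,.01],64.1,off=.0113,g=.0616,dz=dz)])
E
```

```text
[  6.1  37.9  80.5 -37.1  89.7  41.8]
at [ 0.565  -0.1201  0.1542] F [ 0.4 -0.5 -1.5] w 0.0591
xyz cm [-0.19  0.16  0.04] w [ 0.1  0.3 -0.1] rows 0.1
at [ 0.565  -0.1201  0.1542] F [ 0.4 -0.5 -1.5] w 0.0591
xyz cm [6.21 0.14 6.38] w [ 0.1  0.3 -0.1] rows 2.1
at [ 0.565  -0.1201  0.1542] F [ 0.4 -0.5 -1.5] w 0.0591
xyz cm [9.54 0.13 9.69] w [ 0.1  0.3 -0.1] rows 3.3
```

Request:
apply_moves(targets=[{"x": 2.3,"y": 0.1,"z": 2.4,"wx": 0,"wy": 0,"wz": 0,"jaw": 1},{"x": 4.4,"y": 0.1,"z": 4.5,"wx": 0,"wy": 0,"wz": 0,"jaw": 1},{"x": 5.2,"y": 0.1,"z": 5.3,"wx": 0,"wy": 0,"wz": 0,"jaw": 1},{"x": 5.8,"y": 0.1,"z": 5.9,"wx": 0,"wy": 0,"wz": 0,"jaw": 1},{"x": 6.2,"y": 0.1,"z": 6.4,"wx": 0,"wy": 0,"wz": 0,"jaw": 1},{"x": 6.2,"y": 0.1,"z": 6.4,"wx": 0,"wy": 0,"wz": 0,"jaw": 1}])

```text
t: 30.48
tool_pos: [0.5657, -0.1233, 0.0656]
tool_rot: [[0.309, 0.9, -0.308], [0.636, -0.436, -0.636], [-0.707, 0.001, -0.707]]
contact_force: [-0.9, 0.5, -1.2]
width: 0.0593
grip_force: 64.6
```

Request:
apply_moves(targets=[{"x": 0.8,"y": 0,"z": 0.8,"wx": 0,"wy": 0,"wz": 0,"jaw": 1},{"x": 1.6,"y": 0,"z": 1.6,"wx": 0,"wy": 0,"wz": 0,"jaw": 1},{"x": 2.3,"y": 0,"z": 2.3,"wx": 0,"wy": 0,"wz": 0,"jaw": 1},{"x": 3,"y": 0,"z": 3,"wx": 0,"wy": 0,"wz": 0,"jaw": 1},{"x": 3.3,"y": 0,"z": 3.3,"wx": 0,"wy": 0,"wz": 0,"jaw": 1},{"x": 3.3,"y": 0,"z": 3.3,"wx": 0,"wy": 0,"wz": 0,"jaw": 1}])

```text
t: 30.98
tool_pos: [0.5649, -0.1229, 0.0173]
tool_rot: [[0.307, 0.9, -0.309], [0.637, -0.435, -0.636], [-0.707, -0.002, -0.707]]
contact_force: [0.5, -1.0, -0.9]
width: 0.0598
grip_force: 64.6
```

```bash
python3 - <<'E'
from h import *
rel([place([.5848,-.0831,.01],64.1,off=.0113,g=.0616,dz=0)]); print(manip.sense()["q"].round(1))
E
```

```text
at [ 0.5649 -0.1229  0.0173] F [ 0.5 -1.  -0.9] w 0.0598
xyz cm [0.21 0.05 0.08] w [-0.   0.   0.1] rows 0.1
[  5.7  47.6  83.8 -37.8  79.1  49.3]
```

Request:
apply_moves(targets=[{"x": 0.1,"y": 0,"z": 0.1,"wx": 0,"wy": 0,"wz": 0,"jaw": 1},{"x": 0.15,"y": 0,"z": 0.15,"wx": 0,"wy": 0,"wz": 0,"jaw": 1},{"x": 0.15,"y": 0,"z": 0.15,"wx": 0,"wy": 0,"wz": 0,"jaw": 1}])

```text
t: 31.23
tool_pos: [0.5661, -0.1228, 0.0168]
tool_rot: [[0.309, 0.9, -0.307], [0.637, -0.435, -0.636], [-0.707, 0.001, -0.708]]
contact_force: [0.5, -0.5, -1.4]
width: 0.0596
grip_force: 64.6
```

Request:
apply_moves(targets=[{"x": 0,"y": 0,"z": 0,"wx": 0,"wy": 0,"wz": 0,"jaw": 0.08},{"x": 0,"y": 0,"z": 0,"wx": 0,"wy": 0,"wz": 0,"jaw": 0.08},{"x": 0,"y": 0,"z": 0,"wx": 0,"wy": 0,"wz": 0,"jaw": 0.08},{"x": 0,"y": 0,"z": 0,"wx": 0,"wy": 0,"wz": 0,"jaw": 0.08},{"x": 0,"y": 0,"z": -2,"wx": 0,"wy": 0,"wz": 0,"jaw": 0.08},{"x": 0,"y": 0,"z": -5,"wx": 0,"wy": 0,"wz": 0,"jaw": 0.08},{"x": 0,"y": 0,"z": -9,"wx": 0,"wy": 0,"wz": 0,"jaw": 0.08},{"x": 0,"y": 0,"z": -13,"wx": 0,"wy": 0,"wz": 0,"jaw": 0.08},{"x": -2,"y": 0,"z": -16,"wx": 0,"wy": 0,"wz": 0,"jaw": 0.08},{"x": -4,"y": 0,"z": -18,"wx": 0,"wy": 0,"wz": 0,"jaw": 0.08},{"x": -8,"y": 0,"z": -18,"wx": 0,"wy": 0,"wz": 0,"jaw": 0.08},{"x": -10,"y": 0,"z": -18,"wx": 0,"wy": 0,"wz": 0,"jaw": 0.08},{"x": -10,"y": 0,"z": -18,"wx": 0,"wy": 0,"wz": 0,"jaw": 0.08},{"x": -10,"y": 0,"z": -18,"wx": 0,"wy": 0,"wz": 0,"jaw": 0.08}])

```text
t: 32.4
tool_pos: [0.5904, -0.0721, 0.2154]
tool_rot: [[0.31, 0.9, -0.306], [0.637, -0.436, -0.635], [-0.705, 0.002, -0.709]]
contact_force: [-0.1, -0.3, -1.0]
width: 0.0788
grip_force: 0.0
```

```bash
python3 - <<'E'
from h import *
rel([]); sc=manip.snapshot("scene")[:,:,::-1]; t=manip.snapshot("top")[:,:,::-1]; w=manip.snapshot("wrist")[:,:,::-1]
cv2.imwrite("pics/f.png",cv2.vconcat([cv2.hconcat([cv2.resize(sc[180:380,290:490],(300,300),interpolation=2),cv2.resize(t[140:300,175:455],(500,286),interpolation=2)[:286].copy() if 0 else cv2.resize(t[130:298,175:455],(500,300),interpolation=2)]),cv2.resize(w,(800,290))[:, :800] if 0 else cv2.copyMakeBorder(cv2.resize(w,(464,290)),0,0,0,336,0)]))
m=manip.camera_model("top"); ms=manip.camera_model("scene"); X=[[.4096,-.1003,.085],[.5848,-.0831,.085]]
print(proj(m,X).round(1).tolist(),proj(ms,X).round(1).tolist())
E
```

```text
at [ 0.5904 -0.0721  0.2154] F [-0.1 -0.3 -1. ] w 0.0788
[[442.4, 255.1], [431.9, 174.2]] [[347.7, 309.0], [419.5, 257.9]]
```

View pics/f.png

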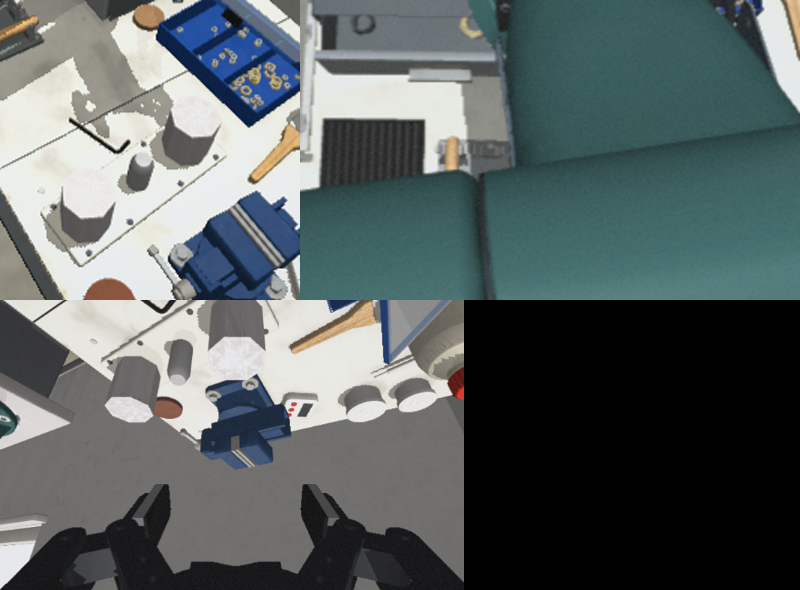

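Both pots stand mouth down on pegs 1 and 3. Their foot faces are at scene (420,257) and (348,308), against expected (419.5,258) and (348,309). The gripper is clear and empty.

```bash
python3 -c "
from bench import manip
print(manip.finish_job())"
```

```text
the job is handed in; nothing more can be done
None
```

I handed the job in at about 33 s of the 210 s: my last measurements put both pots mouth down on pegs 1 and 3 and both spatulas in the two outer clip seats, blades towards the robot, with the gripper empty and clear, but no verdict came back.

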